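# Clamp a carving blank in the crank press and start its timer

### The arm

A 6-joint arm with a two-finger parallel gripper is mounted at the origin on the work surface. World frame = base frame: x ahead of the robot, y to its left, z up, the work surface at z = 0. Lengths are in mm, angles in rad, forces in N, time in s.
With the tool pointing down it reaches from about 400 to 825 mm from the base axis. Payload 7 kg.
Tool frame: the origin (TCP) lies at the very end of the fingers, on their centre line; the grasp point (between the pads) lies 19 mm behind it; z points along the fingers, y is the direction in which the jaws open and shut (so a half turn about z gives the same grasp; the last joint's range is limited). The gripper opens to 85 mm and grips with 20 to 120 N. Pads are 22 mm wide; open, the fingers measure 114 mm over their backs; the gripper's body (76 mm by 85 mm) begins 54 mm behind the grasp point. The pads swing forward as they close: fully open they stand 13 mm farther back than shut.
Start: joints at [-0.919, 0.359, 0.012, 0, -1.224, -0.288], TCP at [240.156, -630.809, 231.302] pointing down, gripper open.
Joint ranges: [-3.07, 3.07], [-1.43, 2.12], [-1.02, 1.25], [-3.03, 1.67], [-3.05, -0], [-3.03, 3.03]. Speed limits (rad/s): [2.39, 2.39, 3.01, 3.14, 3.14, 3.14].

### API

Orientations are given as a unit quaternion [w, x, y, z].
In Python, from station import monitor, eyes, sign_off gives the robot as it stands. The module is installed in compiled form; this text tells all that it offers.
- The arm moves only by the tool play_rows, never from a script. Its argument "series" is a list of rows, each a list of 7 numbers: the finger opening in m, from 0 to 0.0854, then the shift along the tool's x, y, z in m, then the turn, a rotation vector about the tool's x, y, z in rad. A call has 1 to 12 rows; each row shifts and turns the commanded pose from where the row before left it, along the tool's axes as they then stand; what a row does not reach is not made up. A row lasts 1/8 s, in which the tool goes at most 62.5 mm and 10.7 degrees, less where a joint would pass 70% of its speed; a pose out of reach is approached as far as the arm can. A call is refused whole if a number of a shift passes 0.0625 or a number of a turn 0.188, either way. A call with a gripper value outside its range is refused whole. The fingers move at their own pace and stop on an object; the grip force is fixed at half the most. Time passes only in rows, so rows that do not move let the fingers close. It gives the time, the measured TCP pose, the force and the opening at its end, in the units of the state.
- monitor.get_state(): the state, without advancing time (a new reading comes with each control period).
- eyes.capture(name): name is "side" or "top"; returns a dict with "frame" (480x640x3 uint8, red, green, blue), "z_map" (480x640 float32, mm along the optical axis (not along the pixel's ray), 0 where there is no reading), "K" (3x3 intrinsics, pixels), "R" (3x3) and "t" (3): a world point X has camera coordinates R X + t. Camera axes: x right, y down, z forward; pixel columns grow to the right and rows downward; lengths in mm; the calibration is good to about 2 mm. A picture is of the moment at which its call begins.
- sign_off(): hands the job in, once; it reports no verdict.
The state is a dict: "clock": time; "joint_pos": joint angles; "qd": joint speeds; "joint_efforts": joint torques, N m; "position": TCP position; "tool_rot": TCP orientation; "force": force on the tool from outside, world axes, zero at the start; "torque": the same for the moment, N m; "opening": opening from 0.0 (shut) to 1.0 (fully open).
Only numpy, scipy, OpenCV 4.12 (cv2) and the standard library are available. Lean on these libraries where they do the work, as an engineer would, in place of code of your own. Each camera call takes 0.05 s, during which the arm holds its last target.

### The job

Stand every stepped wooden layer that is on the bench, foot down, side by side in the press bed, long side along the fence, then turn the crank clockwise until the sprung steel pad clamps them against the fence and is pushed about half way back into the jaw. Then start the press timer by pushing its recessed button right down with the stylus, put the stylus back upright in its stand, and leave the press clamped and the other things on the bench where they are.

Things in the scene. Friction and masses are not known exactly. Their poses are not given: they have to be found in the camera images.
- press: Laminating press fixed to the bench. Plywood base 130 (x) x 350 (y) x 12 mm; origin under its centre, on the bench; its y axis runs from the fence (-y end) to the crank (+y end). The jaw (112 mm wide, top 58 mm above the bench) slides along y between them. A grey gearbox (85 x 80 mm, top 70 mm above the bench) stands at y = 85 to 165 mm, under the crank.
- fence (a point): Foot of the oak fence's inner face, in the middle, on the bed floor: x 0, y -153, z 12 mm in the press. The fence is 43 mm high. From here the bed runs to +y as far as the pad: 153 mm with the jaw fully open. Aluminium side rails 14 mm high along it, inner faces 57 mm either side of the middle line. Layers stand on the bed floor, their thickness along y; gaps are closed by the jaw.
- crank (a joint): Angle of the crank about its upright axis, rad: 0 with the jaw open, grows without wrap-around as it turns clockwise seen from above, to 27; starts at 0 to 1. One turn drives the jaw 30 mm towards the fence. About 0.12 N m of friction; stays where it is left. At 0 the crank arm points along the press's +x: the arm's heading is the press's yaw minus this angle.
- crank_hub (a point): Point on the crank's axis, at the height of the handle's grip point (126 mm above the bench).
- crank_grip (a point): Grip point of the crank's oak handle, an upright flat paddle that turns with the arm (does not spin): 14 mm thick across the arm, 30 mm wide along it, 86 to 148 mm above the bench; this point lies on its centre line, 126 mm above the bench, 55 mm from the axis; x points outwards along the arm. The steel arm is below it, 76 to 86 mm above the bench.
- pad (a joint): How far the sprung steel pad is pushed back towards the jaw, m: 0 with nothing clamped, 0.024 at its stop; spring 800 N/m. Clamped right when between 0.006 and 0.018. Two steel pins on it stick 6 mm out of the back of the jaw at 0 and by as much more when it is pushed back.
- pad_face (a point): Centre of the pad's face towards the fence. The pad is a steel plate 108 mm wide (x), 36 mm high, from 15 to 51 mm above the bench.
- button (a joint): Travel of the timer button, m: 0 up, 0.006 fully down; springs back; about 2 N to start it and 5 N fully down.
- button_top (a point): Centre of the top of the white round button (23 mm across), at the bottom of a square recess 26 mm wide, 12 mm below the timer's top face when up.
- timer: Grey timer box fixed to the bench, 90 x 90 x 50 mm, with a small dark display on its top; origin under its centre. The recess is 15 mm to +y of the centre.
- stylus: Push stylus: steel rod 10 mm thick, 55 mm long, pointing down; above it a brass flange (36 mm across, 6 mm thick), then a square oak handle 24 x 24 mm, 6 to 56 mm above the origin. Origin: centre of the flange's underside; z up along the handle, x and y square to its faces. 90 g. Starts upright in its stand, flange on the stand's top.
- stylus_tip (a point): Lower end of the stylus rod, 55 mm below its origin.
- stand: Wooden stand block fixed to the bench, 80 x 80 x 70 mm, with an 18 mm square hole right through its centre; origin under its centre on the bench. The stylus hangs in the hole with its flange on the top, 70 mm above the bench.
- layer1: Beech layer: an upside-down T 30 mm thick (its y), about 100 g: foot 100 mm long (its x) and 28 mm high, tab 40 mm long (x), 34 mm high on its middle (62 mm in all). Starts standing on its foot in front of the press; origin under its centre. Either end may face either way. May be absent (None); two to four are there, all alike.
- layer2: Beech layer: an upside-down T 30 mm thick (its y), about 100 g: foot 100 mm long (its x) and 28 mm high, tab 40 mm long (x), 34 mm high on its middle (62 mm in all). Starts standing on its foot in front of the press; origin under its centre. Either end may face either way. May be absent (None); two to four are there, all alike.
- layer3: Beech layer: an upside-down T 30 mm thick (its y), about 100 g: foot 100 mm long (its x) and 28 mm high, tab 40 mm long (x), 34 mm high on its middle (62 mm in all). Starts standing on its foot in front of the press; origin under its centre. Either end may face either way. May be absent (None); two to four are there, all alike.
- layer4: Beech layer: an upside-down T 30 mm thick (its y), about 100 g: foot 100 mm long (its x) and 28 mm high, tab 40 mm long (x), 34 mm high on its middle (62 mm in all). Starts standing on its foot in front of the press; origin under its centre. Either end may face either way. May be absent (None); two to four are there, all alike.
- offcut: Bystander: wood offcut 75 x 45 x 40 mm; origin at its underside; leave it alone.
- tin: Bystander: metal tin, 52 mm across, 75 mm tall; origin at its underside; leave it alone.
- scraper: Bystander: flat scraper, 200 mm long; origin at its underside; leave it alone.
- sander: Bystander: cork sanding block 110 x 60 x 45 mm; origin at its underside; leave it alone.
- brush: Bystander: bench brush, 200 mm long; origin at its underside; leave it alone.
- square: Bystander: try square, 150 mm blade; origin at its underside; leave it alone.

How it is judged:
By the outcome, as a careful person would: the job done as asked, in the order asked, and still so for the second after the job is handed in, with the robot touching nothing.
Of layer1, layer2, layer3, layer4 only 2 to 4 are there at a start; the rules pass over those that are not, and their reading is None.
At some moment in a run one of layer1, layer2, layer3, layer4 may be knocked a few centimetres aside while the robot is not near it.
It also fails if it takes over 210 s, if anything falls off the work surface, if the arm or the gripper's body presses on something with over 40 N, if the wrist force passes 120 N, or if a joint passes its speed limit or range.

## Working session

There is one attempt and no reset: what is moved stays moved. The work goes in short steps, Python scripts to look and compute and a tool call to move; the robot and the scene stay as the last step left them, time stands still between calls to the robot, and variables do not carry over. Pictures are saved under pics/ and viewed, and the job is handed in when it is done.

Besides the shell and the picture viewer there is one more tool, called after ">>>" by a JSON object that holds its "name" and its "arguments", one argument or row to a line. play_rows: Moves the arm, as the interface text tells. Its arguments: {"type":"object","properties":{"series":{"type":"array","items":{"type":"array","items":{"type":"number"}}}},"required":["series"]}

```bash
mkdir -p pics; python3 - <<'E'
from station import monitor, eyes
import cv2,numpy as np
s=monitor.get_state()
for k,v in s.items(): print(k,np.round(v,4))
for n in("top","side"):
    c=eyes.capture(n); cv2.imwrite(f"pics/{n}0.png",c["frame"][:,:,::-1]); np.savez(f"{n}0.npz",**c); print(n,c["K"].tolist(),np.round(c["R"],4).tolist(),np.round(c["t"],1).tolist())
E
```

```text
clock 0.0
joint_pos [-9.1890e-01  3.5940e-01  1.1100e-02 -4.0000e-04 -1.2241e+00 -2.8810e-01]
qd [ 0.0008 -0.0007  0.0002 -0.0001 -0.0003 -0.0006]
joint_efforts [ 3.00000e-03 -5.83321e+01  2.93423e+01  6.93630e+00 -5.80000e-03
  1.00000e-04]
position [ 239.9937 -630.3945  230.3547]
tool_rot [-2.000e-04 -1.808e-01  9.835e-01  8.000e-04]
force [ 0.3982 -0.2642  0.0732]
torque [ 0.0004  0.0129 -0.0076]
opening 0.9969
top [[581.6096501320853, 0.0, 324.3326250381446], [0.0, 581.6096501320853, 248.98385738179778], [0.0, 0.0, 1.0]] [[-0.0057, -1.0, 0.0047], [-0.9881, 0.0049, -0.1538], [0.1538, -0.0055, -0.9881]] [-29.2, 531.7, 1654.2]
side [[488.50804258220353, 0.0, 308.59702984931494], [0.0, 488.50804258220353, 236.77993360789603], [0.0, 0.0, 1.0]] [[-0.6927, -0.7212, 0.0044], [-0.4289, 0.4071, -0.8064], [0.5798, -0.5605, -0.5913]] [340.1, 326.9, 844.1]
```

View pics/top0.png

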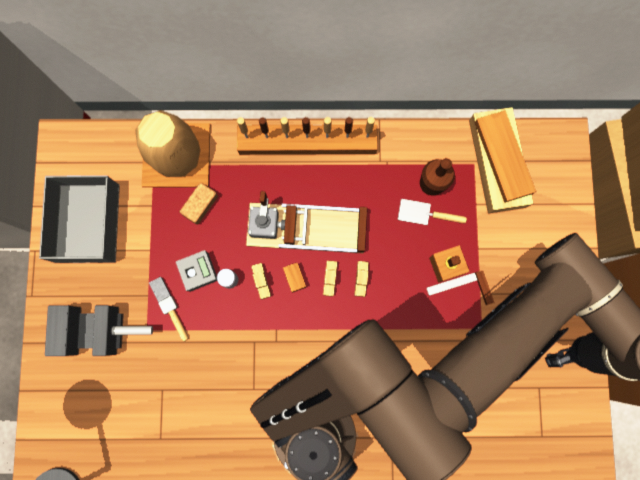

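View pics/side0.png

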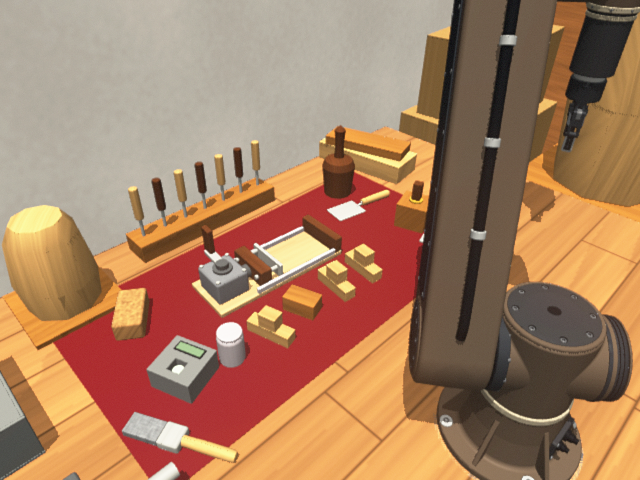

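The top view shows three T layers at about (261,280), (330,278) and (362,278). The press runs from its fence at (362,228) to its gearbox at (263,222), with the crank handle at (264,198). The timer is at (196,270), the stand with the stylus at (451,262), and the try square at (455,285).

```bash
cat > h.py <<'E'
import numpy as np,cv2
def ray(c,u,v,z):
    K,R,t=c["K"],c["R"],c["t"]; d=R.T@np.linalg.solve(K,[u,v,1.]); o=-R.T@t
    return o+d*(z-o[2])/d[2]
def cloud(c):
    K,R,t=c["K"],c["R"],c["t"]; zm=c["z_map"].astype(float); h,w=zm.shape
    v,u=np.mgrid[:h,:w]; p=np.stack([u,v,np.ones_like(u)],-1)@np.linalg.inv(K).T*zm[...,None]
    P=(p-t)@R; P[zm<=0]=np.nan; return P
def pix(c,X):
    p=c["K"]@(c["R"]@np.array(X,float)+c["t"]); return p[:2]/p[2]
def crop(c,u0,v0,w,h,s,name):
    im=c["frame"][v0:v0+h,u0:u0+w,::-1]; cv2.imwrite(name,cv2.resize(im,None,fx=s,fy=s,interpolation=cv2.INTER_CUBIC))
E
python3 - <<'E'
from h import *
c=np.load("top0.npz");crop(c,230,180,160,120,5,"pics/a.png");crop(c,400,180,100,120,5,"pics/b.png");crop(c,145,240,130,110,5,"pics/t.png")
P=cloud(c)
for u,v in [(263,222),(261,280),(330,278),(362,278),(261,270),(330,268),(342,230),(362,230),(451,262),(196,270),(264,198),(294,277),(227,278)]: print(u,v,np.round(P[v,u]))
c=np.load("side0.npz");crop(c,190,210,200,150,4,"pics/s.png")
E
```

```text
263 222 [603. 143.  89.]
261 280 [439. 149.  63.]
330 278 [445. -48.  57.]
362 278 [ 444. -139.   65.]
261 270 [472. 153.  28.]
330 268 [477. -48.  28.]
342 230 [594. -85.   8.]
362 230 [ 584. -142.   59.]
451 262 [ 482. -383.  116.]
196 270 [471. 338.  52.]
264 198 [659. 135. 144.]
294 277 [449.  56.  46.]
227 278 [444. 243.  84.]
```

View pics/a.png

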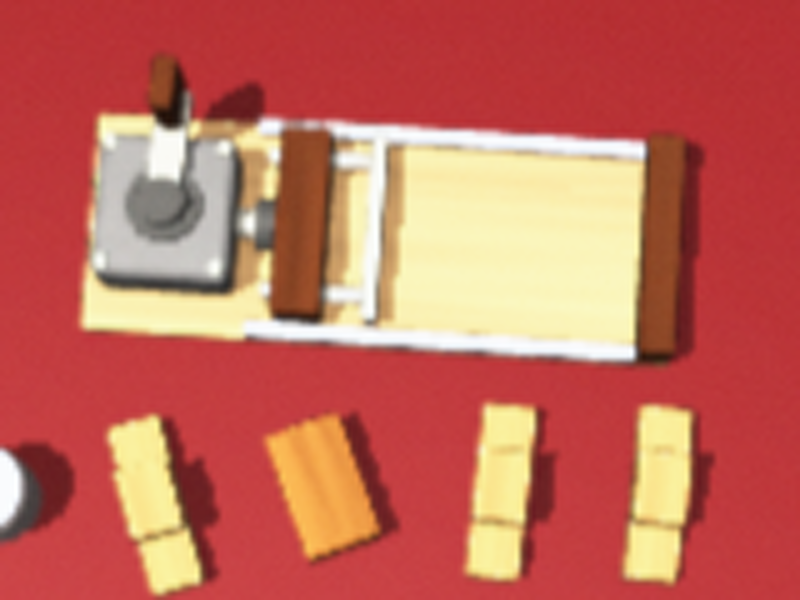

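View pics/b.png

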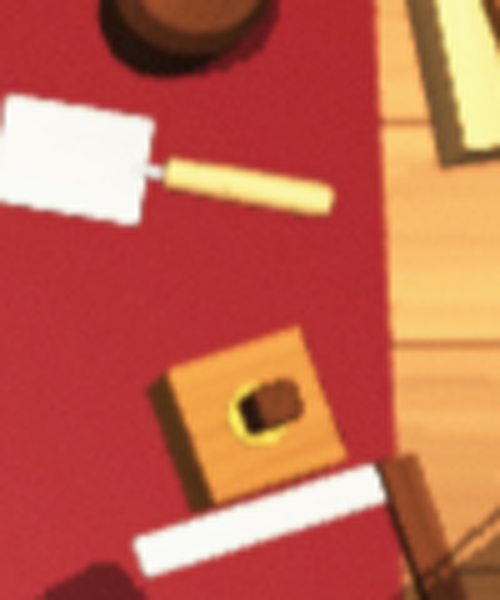

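View pics/s.png

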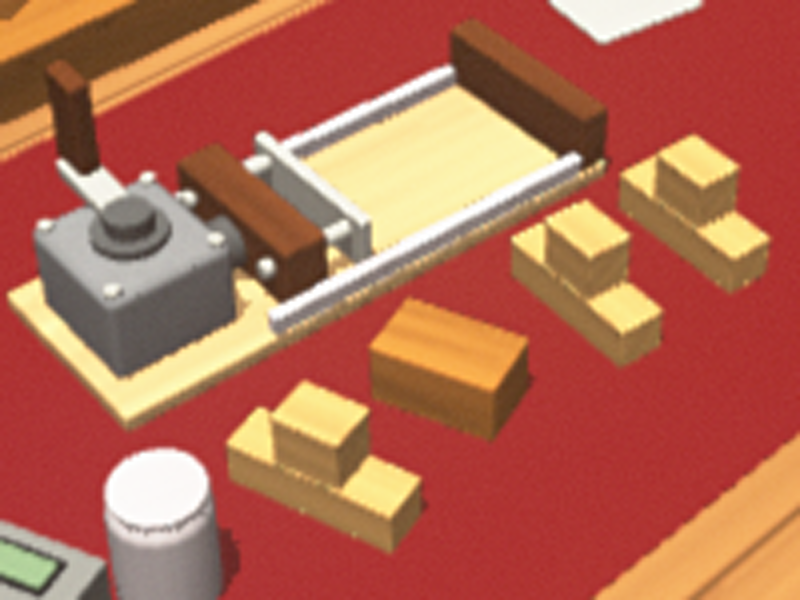

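View pics/t.png

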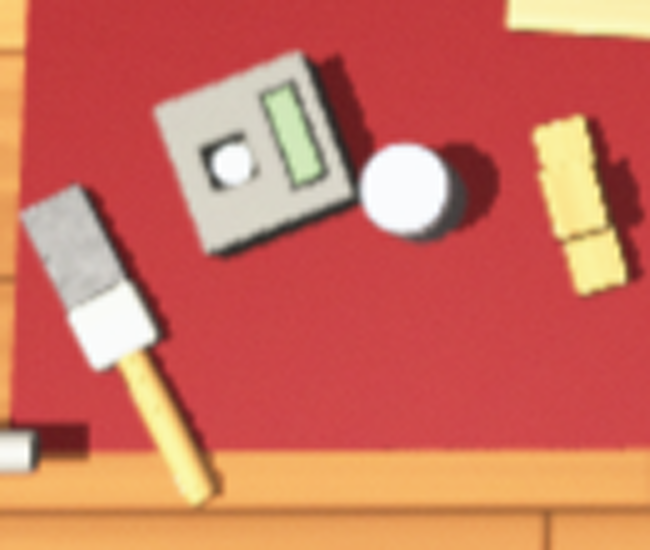

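```bash
cat >> h.py <<'E'
def rect(c,mask,z):
    v,u=np.nonzero(mask); q=np.array([ray(c,a,b,z)[:2] for a,b in zip(u,v)],np.float32)
    (x,y),(w,h),a=cv2.minAreaRect(q); return len(u),q.mean(0).round(1),np.round((x,y),1),np.round((w,h),1),round(a,1)
E
python3 - <<'E'
from h import *
for n in("top",):
    c=np.load(n+"0.npz");P=cloud(c);hsv=cv2.cvtColor(c["frame"],cv2.COLOR_RGB2HSV);X,Y,Z=P[...,0],P[...,1],P[...,2]
    H,S,V=[hsv[...,i].astype(int) for i in range(3)]
    red=((H<4)|(H>172))&(S>150)
    print("noise",np.nanstd(Z[red&(X>400)&(X<700)&(Y>-300)&(Y<400)]),"C",-c["R"].T@c["t"])
    for nm,(y0,y1) in dict(L1=(125,185),L2=(-75,-25),L3=(-170,-110)).items():
        box=(Y>y0)&(Y<y1)&(X>370)&(X<520)&~red
        for k in[(50,75,62),(18,38,28)]:
            m=box&(Z>k[0])&(Z<k[1]);m=cv2.morphologyEx(m.astype(np.uint8),cv2.MORPH_OPEN,np.ones((2,2)));print(nm,k[2],*rect(c,m,k[2]))
    m=(Z>45)&(Z<65)&(Y>-175)&(Y<-110)&(X>520)&(X<720)&(V<160);print("fence",*rect(c,m,55))
    m=(Z>45)&(Z<70)&(Y>20)&(Y<110)&(X>520)&(X<720)&(V<160)&(S>120);print("jaw",*rect(c,m,58))
    m=(Z>60)&(Z<80)&(Y>80)&(Y<190)&(X>520)&(X<680)&(S<60);print("gear",*rect(c,m,70))
    m=(Z>60)&(Z<80)&(Y>-440)&(Y<-320)&(X>430)&(X<560)&(H>5)&(H<40)&(S>100);print("stand",*rect(c,m,70))
    m=(Z>108)&(Z<150)&(Y>-440)&(Y<-320)&(X>430)&(X<560);print("stylus",*rect(c,m,126))
    m=(Z>42)&(Z<65)&(Y>280)&(Y<400)&(X>400)&(X<540);print("timer",*rect(c,m,50))
    m=(S<40)&(V>210)&(Y>310)&(Y<380)&(X>450)&(X<500);print("button",*rect(c,m,38))
    m=(Z>105)&(Z<170)&(Y>80)&(Y<190)&(X>620)&(X<720)&(S>100);print("handle",*rect(c,m,148))
    m=(S<60)&(V>180)&(Y>-140)&(Y<90)&(X>520)&(X<700)&(Z>10)
    cv2.imwrite("pics/m.png",cv2.resize(m[180:300,230:390].astype(np.uint8)*255,None,fx=4,fy=4))
E
```

```text
noise 5.2872662441367115 C [ 270.7403018   -22.73974901 1716.43088644]
L1 62 154 [439.5 150.8] [439.6 150.5] [41.3 30.5] 16.5
L1 28 203 [436.4 149.3] [439.6 150.2] [100.4  30.9] 16.0
L2 62 141 [445.9 -50.7] [447.2 -50.5] [28.6 40.2] 89.5
L2 28 202 [443.8 -50.2] [446.5 -50.5] [ 29.7 100.8] 83.2
L3 62 153 [ 444.6 -142.1] [ 443.9 -142. ] [28.6 40.3] 89.2
L3 28 200 [ 441.3 -141.7] [ 445.1 -141.6] [ 30.2 100.6] 84.3
fence 331 [ 589.3 -141.3] [ 590.5 -141.3] [ 22.4 130.6] 85.9
jaw 369 [602.5  67.8] [602.9  68.1] [ 30.4 108.3] 85.4
gear 620 [606.2 146. ] [610.5 145.9] [80.1 85.4] 85.3
stand 686 [ 486.2 -390.9] [ 486.6 -391.7] [80.3 84.4] 18.1
stylus 84 [ 485.6 -391.3] [ 485.7 -390.9] [23.4 27.6] 24.4
timer 914 [472.3 338.6] [471.9 338.9] [92.2 91.6] 21.5
button 212 [476.6 357. ] [476.7 354.8] [58.7 49.7] 89.7
handle 79 [661.7 138. ] [661.3 137.4] [39.8 16.6] 0.6
```

```bash
cat >> h.py <<'E'
from scipy.spatial.transform import Rotation as Ro
def st():
    from station import monitor
    s=monitor.get_state(); w,x,y,z=s["tool_rot"]; R=Ro.from_quat([x,y,z,w]).as_matrix()
    return s,np.array(s["position"]),R
def plan(x=None,y=None,z=None,head=None):
    s,p,R=st(); h=np.degrees(np.arctan2(R[1,1],R[0,1]))
    g=p.copy()
    for i,q in enumerate((x,y,z)):
        if q is not None: g[i]=q
    print("t",round(s["clock"],2),"pos",p.round(1),"head",round(h,2),"tilt",np.round(R[:2,2],4),"F",np.round(s["force"],1),"op",round(s["opening"]*85.4,1),"q",np.round(s["joint_pos"],2))
    if head is not None:
        d=(head-h+90)%180-90; print("turn rz",round(-np.radians(d),4)); a=np.radians(h+d)
        R=np.array([[-np.sin(a),np.cos(a),0],[np.cos(a),np.sin(a),0],[0,0,-1]]).T
    print("shift(after turn) mm",np.round(R.T@(g-p),1))
E
python3 - <<'E'
from h import *
c=np.load("top0.npz")
for nm,(a,b) in dict(upOut=((262,122),(648,147)),lowOut=((245,332),(638,352)),upIn=((390,145),(645,158)),lowIn=((380,322),(638,342))).items():
    A=ray(c,230+a[0]/5-.4,180+a[1]/5-.4,26);B=ray(c,230+b[0]/5-.4,180+b[1]/5-.4,26);d=A-B;print(nm,A.round(1),B.round(1),np.degrees(np.arctan2(d[1],d[0])))
plan(head=-6)
E
```

```text
upOut [670.   93.1  26. ] [ 653.7 -136.5   26. ] 85.9428894551463
lowOut [543.4 102.4  26. ] [ 530.4 -128.8   26. ] 86.76737354393855
upIn [655.6  16.9  26. ] [ 647.  -134.6   26. ] 86.749593000982
lowIn [549.  23.  26.] [ 536.3 -128.9   26. ] 85.22736581447282
t 0.1 pos [ 240.  -630.4  230.5] head 110.84 tilt [-0.0007  0.0013] F [-0.1 -0.2  0.5] op 85.9 q [-0.92  0.36  0.01 -0.   -1.22 -0.29]
turn rz -1.1024
shift(after turn) mm [0. 0. 0.]
```

>>> {"name": "play_rows", "arguments": {
  "series": [
    [0.065,0,0,0,0,0,-0.183],
    [0.065,0,0,0,0,0,-0.183],
    [0.065,0,0,0,0,0,-0.183],
    [0.065,0,0,0,0,0,-0.183],
    [0.065,0,0,0,0,0,-0.183],
    [0.065,0,0,0,0,0,-0.183],
    [0.065,0,0,0,0,0,0]
  ]
}}

```text
clock: 0.98
position: [240.1, -630.6, 230.8]
tool_rot: [0.0, -0.667, 0.745, 0.0]
force: [0.6, -0.2, 0.2]
opening: 0.761
```

```bash
python3 -c "
from h import *
plan(444.5,-141.8,130,-6)"
```

```text
t 0.97 pos [ 240.1 -630.6  230.8] head 173.68 tilt [-0.0004  0.0007] F [ 0.6 -0.2  0.2] op 65.0 q [-0.92  0.36  0.01 -0.   -1.22  0.81]
turn rz -0.0056
shift(after turn) mm [-507.5 -152.2  100.8]
```

>>> {"name": "play_rows", "arguments": {
  "series": [
    [0.065,-0.0507,-0.0152,0,0,0,-0.005],
    [0.065,-0.0507,-0.0152,0,0,0,0],
    [0.065,-0.0507,-0.0152,0,0,0,0],
    [0.065,-0.0507,-0.0152,0.01,0,0,0],
    [0.065,-0.0507,-0.0152,0.01,0,0,0],
    [0.065,-0.0507,-0.0152,0.01,0,0,0],
    [0.065,-0.0507,-0.0152,0.02,0,0,0],
    [0.065,-0.0507,-0.0152,0.02,0,0,0],
    [0.065,-0.0507,-0.0152,0.02,0,0,0],
    [0.065,-0.0507,-0.0152,0.01,0,0,0],
    [0.065,0,0,0,0,0,0],
    [0.065,0,0,0,0,0,0]
  ]
}}

```text
clock: 2.48
position: [444.1, -142.3, 131.3]
tool_rot: [-0.0, -0.669, 0.743, 0.0]
force: [-0.4, -0.3, 0.1]
opening: 0.764
```

```bash
python3 -c "
from h import *
plan(444.5,-141.8,34,-6)
from station import eyes
c=eyes.capture('side');cv2.imwrite('pics/s1.png',c['frame'][:,:,::-1])
c=eyes.capture('top');cv2.imwrite('pics/t1.png',c['frame'][:,:,::-1])"
```

```text
t 2.48 pos [ 444.1 -142.3  131.3] head 173.94 tilt [-0.0003 -0.    ] F [-0.4 -0.3  0.1] op 65.3 q [ 0.11  0.11 -0.57  0.   -0.89 -0.22]
turn rz -0.001
shift(after turn) mm [-0.5 -0.3 97.3]
```

View pics/s1.png

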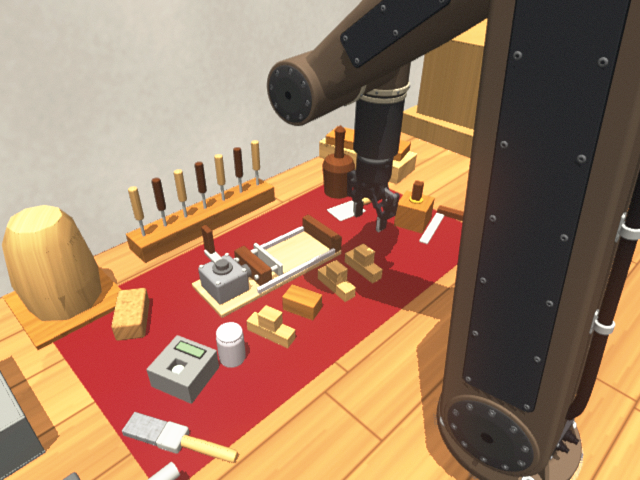

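View pics/t1.png

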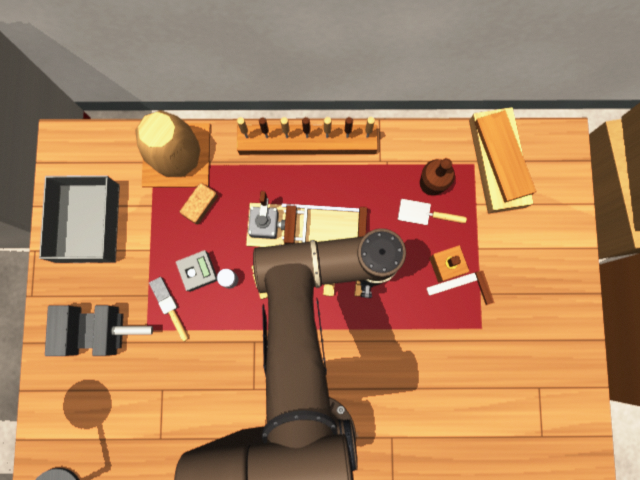

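The side view shows the open gripper above the right-hand layer, with all layers still where they were. I'll go down and grip it.

>>> {"name": "play_rows", "arguments": {
  "series": [
    [0.065,0,0,0.032,0,0,0],
    [0.065,0,0,0.032,0,0,0],
    [0.065,0,0,0.025,0,0,0],
    [0.065,0,0,0.006,0,0,0],
    [0.065,0,0,0,0,0,0],
    [0.03,0,0,0,0,0,0],
    [0.03,0,0,0,0,0,0],
    [0.03,0,0,0,0,0,0],
    [0.03,0,0,0,0,0,0],
    [0.03,0,0,0,0,0,0]
  ]
}}

```text
clock: 3.82
position: [445.2, -142.6, 37.6]
tool_rot: [0.001, -0.67, 0.743, -0.001]
force: [-0.2, -1.4, 6.3]
opening: 0.454
```

```bash
python3 -c "
from h import *
plan(444.5,-141.8,34,-6)
from station import eyes
c=eyes.capture('side');crop(c,280,150,160,150,4,'pics/s2.png')"
```

```text
t 3.83 pos [ 445.2 -142.6   37.6] head 174.06 tilt [ 0.0025 -0.0002] F [-0.2 -1.4  6.3] op 38.8 q [ 0.11  0.25 -0.68  0.   -0.64 -0.22]
turn rz 0.001
shift(after turn) mm [-0.7  0.8  3.6]
```

View pics/s2.png

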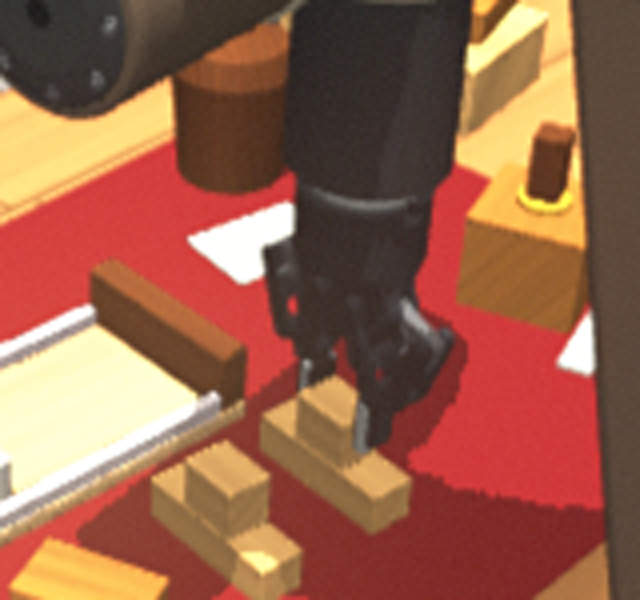

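>>> {"name": "play_rows", "arguments": {
  "series": [
    [0.03,0,0,-0.01,0,0,0],
    [0.03,0,0,-0.03,0,0,0],
    [0.03,0,0,-0.03,0,0,0],
    [0.03,0,0,0,0,0,0]
  ]
}}

```text
clock: 4.38
position: [445.9, -142.3, 109.2]
tool_rot: [0.002, -0.67, 0.743, -0.002]
force: [0.2, 0.3, -1.6]
opening: 0.458
```

```bash
python3 -c "
from h import *
plan(592.5,-113,108,-4)"
```

```text
t 4.38 pos [ 445.9 -142.3  109.2] head 174.06 tilt [0.0055 0.0003] F [ 0.2  0.3 -1.6] op 39.1 q [ 0.11  0.14 -0.6   0.   -0.83 -0.22]
turn rz -0.0338
shift(after turn) mm [ -39.4 -144.2    1.2]
```

>>> {"name": "play_rows", "arguments": {
  "series": [
    [0.03,0,0,0,0,0,-0.034],
    [0.03,-0.013,-0.048,0,0,0,0],
    [0.03,-0.013,-0.048,0,0,0,0],
    [0.03,-0.0134,-0.048,0,0,0,0],
    [0.03,0,0,0,0,0,0],
    [0.03,0,0,0,0,0,0]
  ]
}}

```text
clock: 5.12
position: [589.4, -113.2, 104.7]
tool_rot: [-0.001, -0.682, 0.731, 0.001]
force: [-0.7, 0.3, -1.6]
opening: 0.457
```

```bash
python3 -c "
from h import *
plan(592.5,-113,51,-4)
from station import eyes
c=eyes.capture('side');crop(c,230,150,180,150,4,'pics/s3.png')
c=eyes.capture('top');crop(c,230,180,160,120,5,'pics/t3.png')"
```

```text
t 5.12 pos [ 589.4 -113.2  104.7] head 176.03 tilt [-0.0033 -0.    ] F [-0.7  0.3 -1.6] op 39.0 q [ 0.14  0.35 -0.32 -0.   -0.91 -0.2 ]
turn rz 0.0005
shift(after turn) mm [-0.4 -3.1 53.7]
```

View pics/s3.png

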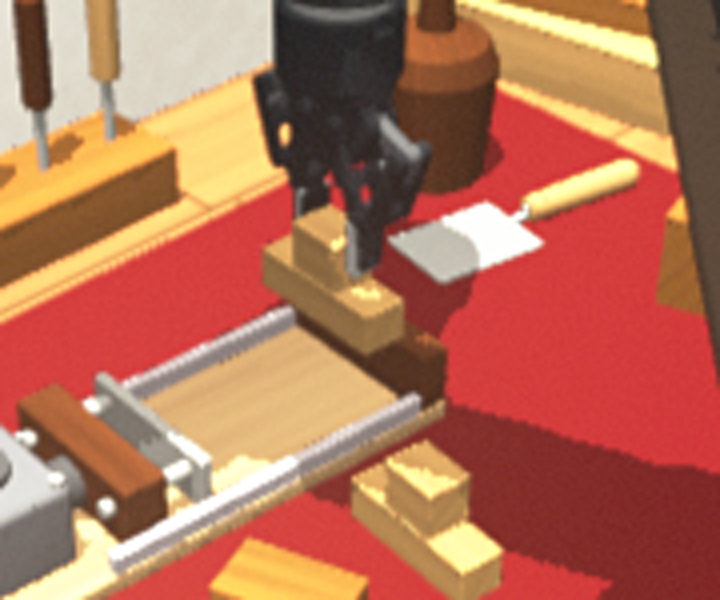

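View pics/t3.png

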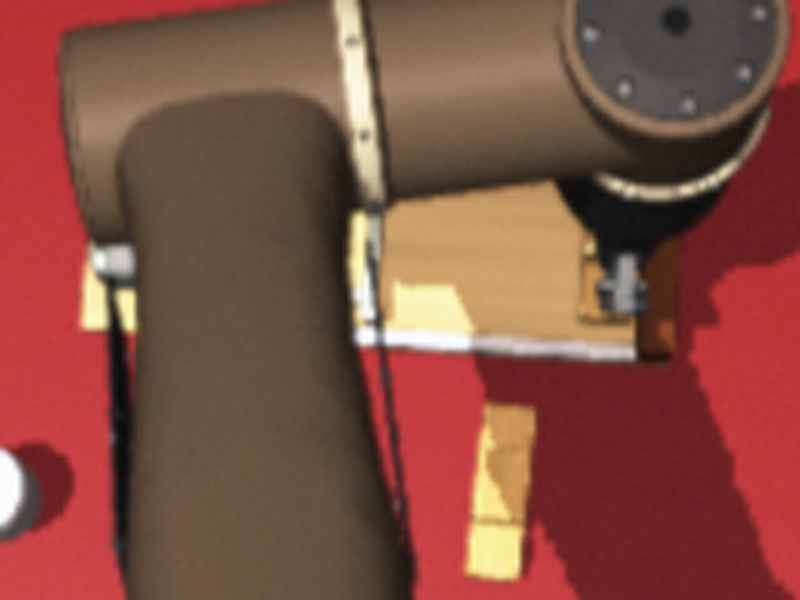

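>>> {"name": "play_rows", "arguments": {
  "series": [
    [0.03,-0.0004,-0.003,0.01,0,0,0],
    [0.03,0,0,0.02,0,0,0],
    [0.03,0,0,0.012,0,0,0],
    [0.03,0,0,0,0,0,0],
    [0.03,0,0,0,0,0,0]
  ]
}}

```text
clock: 5.85
position: [594.0, -113.1, 64.8]
tool_rot: [0.0, -0.682, 0.731, -0.0]
force: [0.5, 0.1, -1.1]
opening: 0.457
```

```bash
python3 -c "
from h import *
plan(592.5,-113,50,-4)"
```

```text
t 5.85 pos [ 594.  -113.1   64.8] head 176.0 tilt [ 0.0006 -0.0001] F [ 0.5  0.1 -1.1] op 39.0 q [ 0.13  0.4  -0.35  0.   -0.82 -0.2 ]
turn rz 0.0
shift(after turn) mm [ 0.   1.5 14.8]
```

>>> {"name": "play_rows", "arguments": {
  "series": [
    [0.03,0,0.0015,0.007,0,0,0],
    [0.03,0,0,0.005,0,0,0],
    [0.03,0,0,0.002,0,0,0],
    [0.03,0,0,0,0,0,0],
    [0.03,0,0,0,0,0,0]
  ]
}}

```text
clock: 6.48
position: [592.2, -112.9, 50.4]
tool_rot: [0.0, -0.682, 0.731, -0.0]
force: [1.1, 0.4, -0.8]
opening: 0.454
```

```bash
python3 -c "
from h import *
plan(592.5,-113,50,-4)"
```

```text
t 6.47 pos [ 592.2 -112.9   50.4] head 175.99 tilt [0.0002 0.    ] F [ 1.1  0.4 -0.8] op 38.7 q [ 0.14  0.41 -0.37  0.   -0.79 -0.21]
turn rz -0.0002
shift(after turn) mm [ 0.1 -0.3  0.4]
```

>>> {"name": "play_rows", "arguments": {
  "series": [
    [0.03,0,0,0.0012,0,0,0],
    [0.03,0,0,0,0,0,0],
    [0.06,0,0,0,0,0,0],
    [0.06,0,0,0,0,0,0],
    [0.06,0,0,-0.005,0,0,0],
    [0.06,0,0,-0.03,0,0,0],
    [0.06,0,0,-0.04,0,0,0],
    [0.06,0,0,0,0,0,0]
  ]
}}

```text
clock: 7.48
position: [594.5, -112.9, 128.0]
tool_rot: [0.002, -0.682, 0.731, -0.002]
force: [0.1, -0.0, -0.8]
opening: 0.703
```

```bash
cat >> h.py <<'E'
def layer(c,x0,x1,y0,y1,zb=0):
    P=cloud(c);hsv=cv2.cvtColor(c["frame"],cv2.COLOR_RGB2HSV);X,Y,Z=P[...,0],P[...,1],P[...,2]
    H,S,V=[hsv[...,i].astype(int) for i in range(3)]
    m=(H>9)&(H<35)&(S>60)&(V>90)&(X>x0)&(X<x1)&(Y>y0)&(Y<y1)
    for k in[(50,75,62),(18,38,28)]:
        mm=m&(Z>k[0]+zb)&(Z<k[1]+zb);mm=cv2.morphologyEx(mm.astype(np.uint8),cv2.MORPH_OPEN,np.ones((2,2)))
        if mm.sum()>20: print(k[2],*rect(c,mm,k[2]+zb))
E
python3 -c "
from h import *
plan(446.8,-50.5,130,-6)
from station import eyes
c=eyes.capture('side');crop(c,230,150,180,150,4,'pics/s4.png')
c=eyes.capture('top');crop(c,230,180,160,120,5,'pics/t4.png');layer(c,380,510,-90,-20)"
```

```text
t 7.47 pos [ 594.5 -112.9  128. ] head 176.02 tilt [0.0065 0.    ] F [ 0.1 -0.  -0.8] op 60.0 q [ 0.14  0.33 -0.29  0.   -0.95 -0.21]
turn rz 0.0353
shift(after turn) mm [-46.6 153.4  -2. ]
62 143 [447.2 -50.5] [447.2 -50.5] [28.6 40.2] 89.5
28 193 [442.6 -50. ] [446.2 -50.6] [29.7 99.6] 83.3
```

View pics/s4.png

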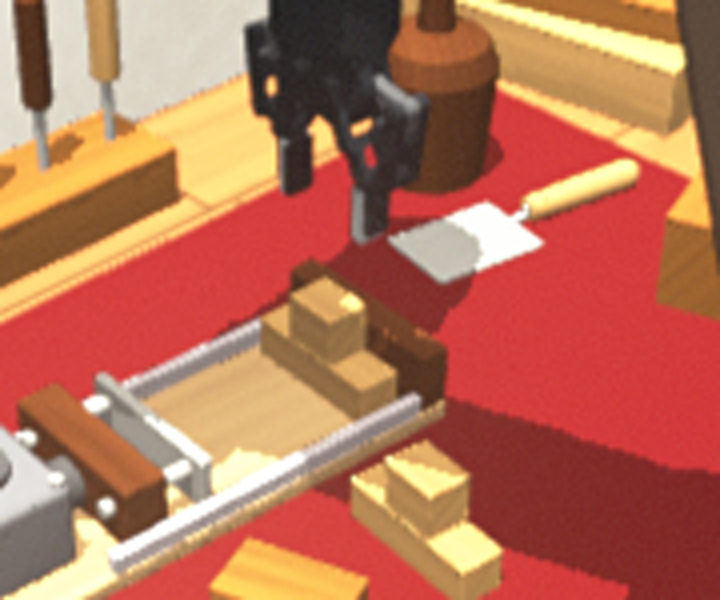

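View pics/t4.png

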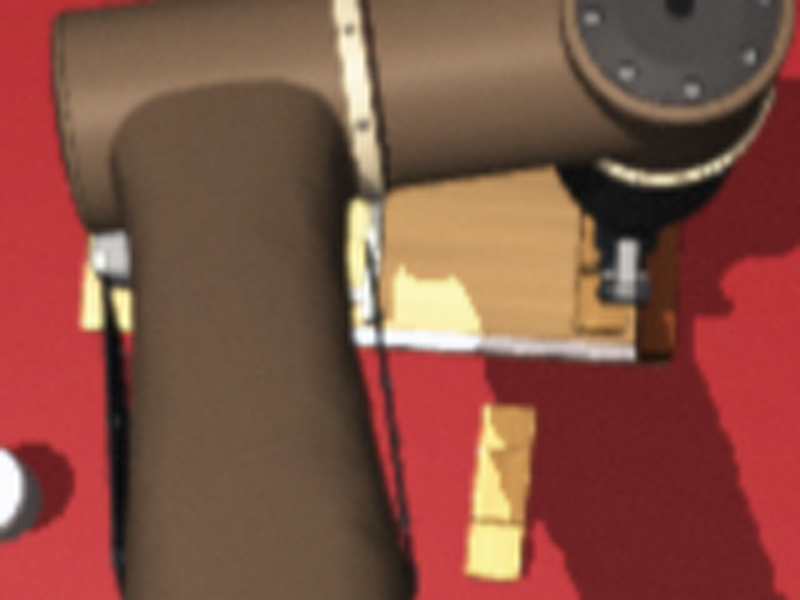

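The first layer is flat in the bed by the fence, and the second hasn't moved. Next I'll go to the second.

>>> {"name": "play_rows", "arguments": {
  "series": [
    [0.065,0,0,0,0,0,0.045],
    [0.065,-0.0115,0.0383,0,0,0,0],
    [0.065,-0.0115,0.0383,0,0,0,0],
    [0.065,-0.0115,0.0383,0,0,0,0],
    [0.065,-0.0115,0.0383,0,0,0,0],
    [0.065,0,0,0,0,0,0],
    [0.065,0,0,0,0,0,0]
  ]
}}

```text
clock: 8.45
position: [445.4, -49.5, 124.0]
tool_rot: [-0.0, -0.666, 0.746, -0.0]
force: [-0.9, 0.3, -0.0]
opening: 0.76
```

```bash
python3 -c "
from h import *
plan(446.7,-50.5,38,-6.6)"
```

```text
t 8.45 pos [445.4 -49.5 124. ] head 173.46 tilt [-0.     -0.0002] F [-0.9  0.3 -0. ] op 64.9 q [ 0.33  0.09 -0.62  0.   -0.86 -0.45]
turn rz 0.001
shift(after turn) mm [ 0.8 -1.4 86. ]
```

>>> {"name": "play_rows", "arguments": {
  "series": [
    [0.065,0.0008,-0.001,0.03,0,0,0],
    [0.065,0,0,0.03,0,0,0],
    [0.065,0,0,0.024,0,0,0],
    [0.065,0,0,0,0,0,0],
    [0.03,0,0,0,0,0,0],
    [0.03,0,0,0,0,0,0],
    [0.03,0,0,0,0,0,0],
    [0.03,0,0,0,0,0,0],
    [0.03,0,0,0,0,0,0]
  ]
}}

```text
clock: 9.57
position: [447.1, -50.4, 41.1]
tool_rot: [0.001, -0.665, 0.746, -0.001]
force: [0.1, 0.0, 7.6]
opening: 0.458
```

```bash
python3 -c "
from h import *
plan(446.7,-50.5,38,-6.6)"
```

```text
t 9.57 pos [447.1 -50.4  41.1] head 173.43 tilt [0.0021 0.0003] F [0.1 0.  7.6] op 39.1 q [ 0.33  0.22 -0.71  0.   -0.64 -0.44]
turn rz 0.0006
shift(after turn) mm [0.2 0.4 3.1]
```

>>> {"name": "play_rows", "arguments": {
  "series": [
    [0.03,0,0,-0.01,0,0,0],
    [0.03,0,0,-0.03,0,0,0],
    [0.03,0,0,-0.03,0,0,0],
    [0.03,0,0,0,0,0,-0.045]
  ]
}}

```text
clock: 10.07
position: [447.5, -50.1, 112.9]
tool_rot: [0.002, -0.682, 0.731, -0.001]
force: [-0.1, 0.5, -1.3]
opening: 0.459
```

```bash
python3 -c "
from h import *
plan(594.5,-79,108,-4)"
```

```text
t 10.07 pos [447.5 -50.1 112.9] head 176.06 tilt [0.0047 0.0014] F [-0.1  0.5 -1.3] op 39.2 q [ 0.33  0.1  -0.63  0.   -0.83 -0.4 ]
turn rz 0.001
shift(after turn) mm [  18.6 -148.6    4.9]
```

>>> {"name": "play_rows", "arguments": {
  "series": [
    [0.03,0.006,-0.05,0,0,0,0],
    [0.03,0.006,-0.05,0,0,0,0],
    [0.03,0.006,-0.05,0,0,0,0],
    [0.03,0,0,0,0,0,0],
    [0.03,0,0,0.02,0,0,0],
    [0.03,0,0,0,0,0,0],
    [0.03,0,0,0,0,0,0]
  ]
}}

```text
clock: 10.95
position: [594.4, -78.9, 91.0]
tool_rot: [0.0, -0.682, 0.731, -0.0]
force: [0.2, -1.1, -0.3]
opening: 0.453
```

```bash
python3 -c "
from h import *
plan(594.5,-79,53,-4)"
```

```text
t 10.95 pos [594.4 -78.9  91. ] head 176.01 tilt [ 0.0004 -0.    ] F [ 0.2 -1.1 -0.3] op 38.7 q [ 0.19  0.36 -0.34  0.   -0.87 -0.26]
turn rz 0.0001
shift(after turn) mm [ 0.1 -0.1 38. ]
```

>>> {"name": "play_rows", "arguments": {
  "series": [
    [0.03,0,0,0.015,0,0,0],
    [0.03,0,0,0.015,0,0,0],
    [0.03,0,0,0.006,0,0,0],
    [0.03,0,0,0.001,0,0,0],
    [0.03,0,0,0,0,0,0],
    [0.03,0,0,0,0,0,0]
  ]
}}

```text
clock: 11.7
position: [593.8, -79.2, 53.3]
tool_rot: [-0.001, -0.682, 0.731, 0.0]
force: [-3.3, 0.2, 5.8]
opening: 0.453
```

```bash
python3 -c "
from h import *
plan(594.5,-79,53,-4)
from station import eyes
c=eyes.capture('side');crop(c,230,150,180,150,4,'pics/s5.png')"
```

```text
t 11.7 pos [593.8 -79.2  53.3] head 176.0 tilt [-0.0013 -0.0004] F [-3.3  0.2  5.8] op 38.7 q [ 0.19  0.41 -0.37  0.   -0.8  -0.26]
turn rz 0.0
shift(after turn) mm [-0.2 -0.7  0.3]
```

View pics/s5.png

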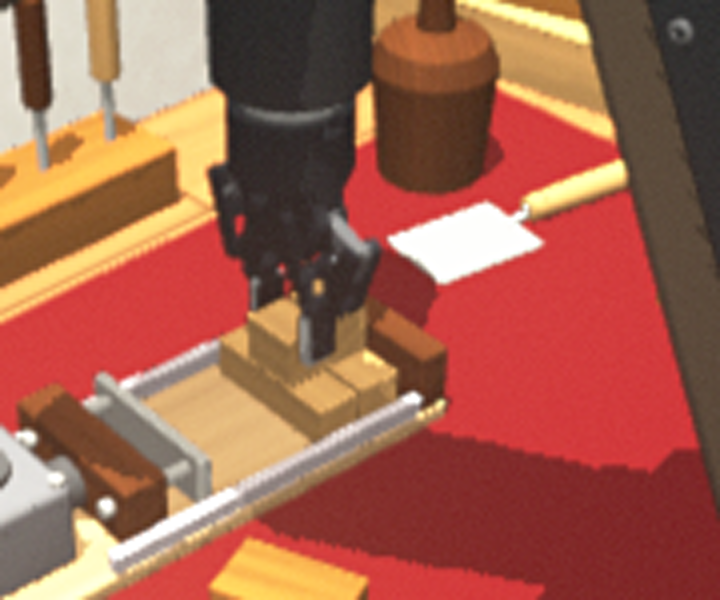

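The second layer is on the floor beside the first. I'll release it, rise and re-measure the last layer.

>>> {"name": "play_rows", "arguments": {
  "series": [
    [0.06,0,0,0,0,0,0],
    [0.06,0,0,0,0,0,0],
    [0.06,0,0,-0.005,0,0,0],
    [0.06,0,0,-0.03,0,0,0],
    [0.06,0,0,-0.045,0,0,0],
    [0.06,0,0,0,0,0,0]
  ]
}}

```text
clock: 12.5
position: [597.1, -78.8, 137.4]
tool_rot: [0.003, -0.682, 0.731, -0.002]
force: [-0.2, -0.7, -0.9]
opening: 0.701
```

```bash
python3 -c "
from h import *
plan(439.6,150.4,130,16)
from station import eyes
c=eyes.capture('top');crop(c,230,180,160,120,5,'pics/t6.png');layer(c,380,510,115,200);np.savez('t6.npz',**c)
c=eyes.capture('side');cv2.imwrite('pics/s6.png',c['frame'][:,:,::-1])
"
```

```text
t 12.5 pos [597.1 -78.8 137.4] head 176.03 tilt [0.0073 0.0004] F [-0.2 -0.7 -0.9] op 59.9 q [ 0.19  0.31 -0.29  0.   -0.97 -0.26]
turn rz -0.3485
shift(after turn) mm [-263.8   88.3    7.4]
```

View pics/t6.png

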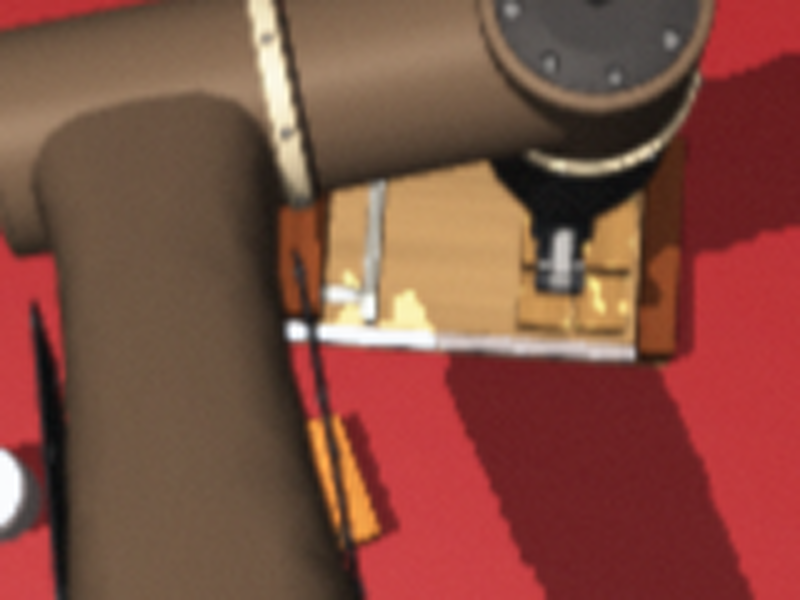

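View pics/s6.png

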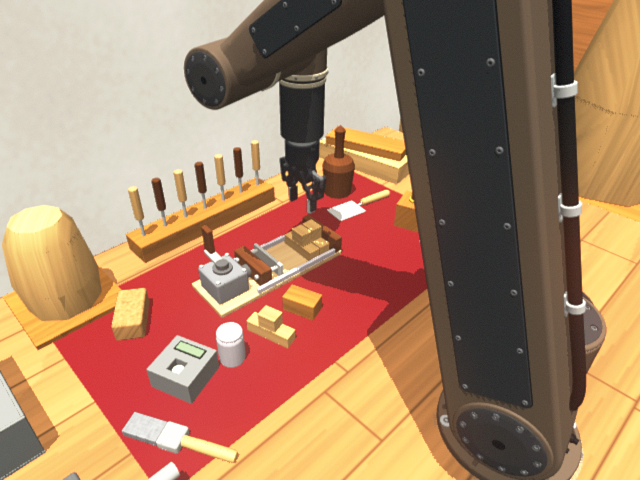

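>>> {"name": "play_rows", "arguments": {
  "series": [
    [0.065,0,0,0,0,0,-0.174],
    [0.065,0,0,0,0,0,-0.174],
    [0.065,-0.044,0.0147,0,0,0,0],
    [0.065,-0.044,0.0147,0,0,0,0],
    [0.065,-0.044,0.0147,0,0,0,0],
    [0.065,-0.044,0.0147,0,0,0,0],
    [0.065,-0.044,0.0147,0,0,0,0],
    [0.065,-0.044,0.0147,0,0,0,0],
    [0.065,0,0,0,0,0,0],
    [0.065,0,0,0,0,0,0]
  ]
}}

```text
clock: 13.85
position: [436.9, 150.6, 132.5]
tool_rot: [0.001, 0.799, -0.602, -0.0]
force: [0.3, -0.1, -0.3]
opening: 0.762
```

```bash
python3 -c "
from h import *
plan(439.6,150.4,41,16)
from station import eyes
c=eyes.capture('side');crop(c,190,200,180,150,4,'pics/s7.png')
o=np.load('side0.npz')['frame'][300:350,245:300].astype(int);d=np.abs(c['frame'][300:350,245:300].astype(int)-o).mean();print(d)
c=eyes.capture('top');layer(c,380,510,115,200)
"
```

```text
t 13.85 pos [436.9 150.6 132.5] head -164.01 tilt [-0.0009 -0.0008] F [ 0.3 -0.1 -0.3] op 65.1 q [ 0.76  0.1  -0.58 -0.   -0.89 -0.48]
turn rz -0.0002
shift(after turn) mm [ 0.9 -2.6 91.5]
20.102545454545453
28 36 [407.7 131.1] [408.4 132.9] [28.5 13.1] 16.4
```

View pics/s7.png

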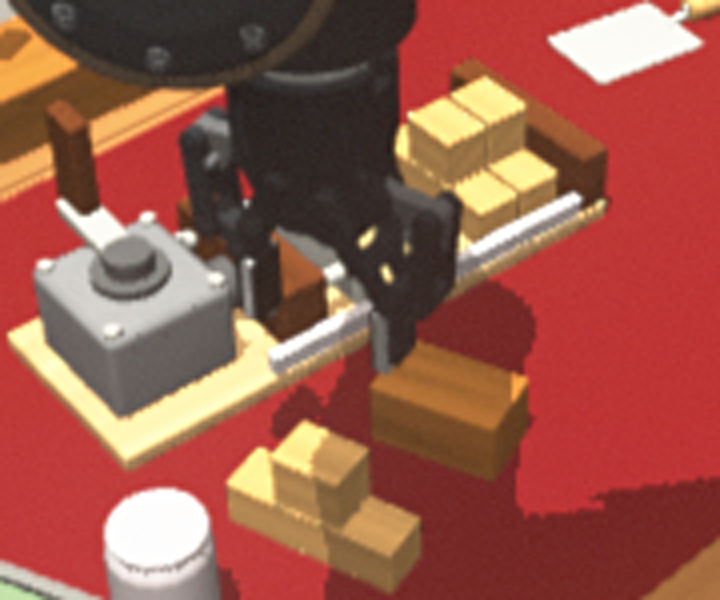

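The third layer hasn't moved; the difference in the picture is only shadow. I'll go down and grip it.

>>> {"name": "play_rows", "arguments": {
  "series": [
    [0.065,0.0009,-0.002,0.03,0,0,0],
    [0.065,0,0,0.03,0,0,0],
    [0.065,0,0,0.03,0,0,0],
    [0.065,0,0,0,0,0,0],
    [0.03,0,0,0,0,0,0],
    [0.03,0,0,0,0,0,0],
    [0.03,0,0,0,0,0,0],
    [0.03,0,0,0,0,0,0],
    [0.03,0,0,0,0,0,0]
  ]
}}

```text
clock: 15.08
position: [440.4, 150.8, 44.5]
tool_rot: [-0.001, 0.798, -0.602, 0.001]
force: [1.7, -1.8, 6.7]
opening: 0.453
```

```bash
python3 -c "
from h import *
plan(439.6,150.4,41,16)"
```

```text
t 15.07 pos [440.4 150.8  44.5] head -164.05 tilt [0.0023 0.0013] F [ 1.7 -1.8  6.7] op 38.7 q [ 0.76  0.23 -0.68  0.   -0.66 -0.48]
turn rz -0.0008
shift(after turn) mm [0.2 0.9 3.5]
```

>>> {"name": "play_rows", "arguments": {
  "series": [
    [0.03,0,0,-0.01,0,0,0],
    [0.03,0,0,-0.03,0,0,0],
    [0.03,0,0,-0.03,0,0,0],
    [0.03,0,0,0,0,0,0.174],
    [0.03,0,0,0,0,0,0.174],
    [0.03,0,0,0,0,0,0]
  ]
}}

```text
clock: 15.82
position: [439.3, 150.4, 113.8]
tool_rot: [0.0, -0.682, 0.731, 0.0]
force: [0.3, -0.6, -0.2]
opening: 0.45
```

```bash
python3 -c "
from h import *
plan(596.5,-46,108,-4)"
```

```text
t 15.82 pos [439.3 150.4 113.8] head 176.06 tilt [0.0005 0.0007] F [ 0.3 -0.6 -0.2] op 38.4 q [ 0.76  0.13 -0.6  -0.   -0.84 -0.82]
turn rz 0.001
shift(after turn) mm [ 185.  -170.5    5.8]
```

>>> {"name": "play_rows", "arguments": {
  "series": [
    [0.03,0.04,0,-0.01,0,0,0],
    [0.03,0.045,-0.01,0,0,0,0],
    [0.03,0.045,-0.04,0,0,0,0],
    [0.03,0.045,-0.04,0,0,0,0],
    [0.03,0.01,-0.04,0,0,0,0],
    [0.03,0,-0.0405,0,0,0,0],
    [0.03,0,0,0.01,0,0,0],
    [0.03,0,0,0,0,0,0],
    [0.03,0,0,0,0,0,0]
  ]
}}

```text
clock: 16.95
position: [595.7, -45.9, 113.3]
tool_rot: [-0.0, -0.683, 0.731, 0.0]
force: [-0.1, 0.8, -1.3]
opening: 0.453
```

```bash
python3 -c "
from h import *
plan(596.5,-46,56.5,-4)"
```

```text
t 16.95 pos [595.7 -45.9 113.3] head 176.1 tilt [-0.0004 -0.    ] F [-0.1  0.8 -1.3] op 38.7 q [ 0.25  0.33 -0.32 -0.   -0.92 -0.32]
turn rz 0.0017
shift(after turn) mm [ 0.  -0.8 56.8]
```

>>> {"name": "play_rows", "arguments": {
  "series": [
    [0.03,0,0,0.02,0,0,0],
    [0.03,0,0,0.02,0,0,0],
    [0.03,0,0,0.01,0,0,0],
    [0.03,0,0,0,0,0,0],
    [0.03,0,0,0.005,0,0,0],
    [0.03,0,0,0.0015,0,0,0],
    [0.03,0,0,0,0,0,0],
    [0.03,0,0,0,0,0,0]
  ]
}}

```text
clock: 17.95
position: [596.7, -46.1, 56.8]
tool_rot: [0.0, -0.682, 0.731, -0.0]
force: [0.6, -1.2, -1.9]
opening: 0.455
```

```bash
python3 -c "
from h import *
plan(596.5,-46,56.5,-4)
from station import eyes
c=eyes.capture('side');crop(c,230,150,180,150,4,'pics/s8.png')"
```

```text
t 17.95 pos [596.7 -46.1  56.8] head 175.99 tilt [0.0003 0.    ] F [ 0.6 -1.2 -1.9] op 38.9 q [ 0.25  0.4  -0.37  0.   -0.8  -0.32]
turn rz -0.0002
shift(after turn) mm [-0.1  0.2  0.3]
```

View pics/s8.png

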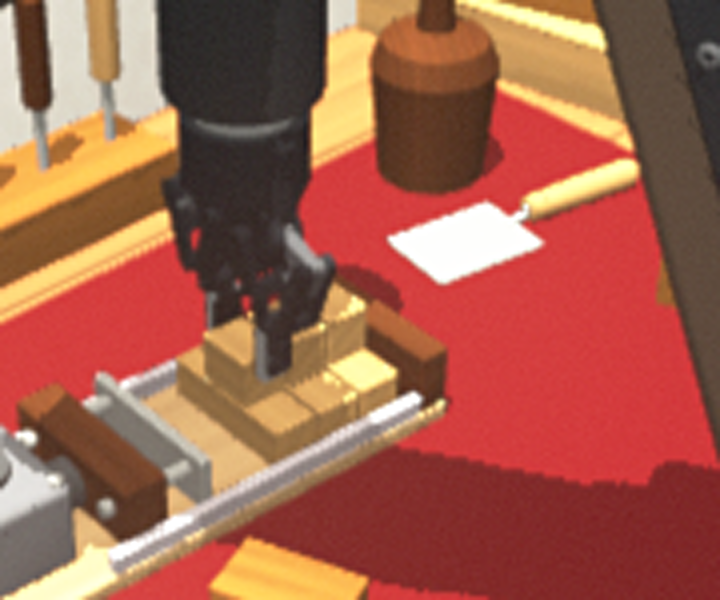

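>>> {"name": "play_rows", "arguments": {
  "series": [
    [0.06,0,0,0,0,0,0],
    [0.06,0,0,0,0,0,0],
    [0.06,0,0,-0.005,0,0,0],
    [0.06,0,0,-0.03,0,0,0],
    [0.06,0,0,-0.06,0,0,0],
    [0.0,0,0,-0.06,0,0,0],
    [0.0,0.06,0,-0.02,0,0,0],
    [0.0,0.06,0,0,0,0,0],
    [0.0,0.06,0,0,0,0,0],
    [0.0,0.06,0.06,0,0,0,0],
    [0.0,0.06,0.06,0,0,0,0],
    [0.0,0,0,0,0,0,0]
  ]
}}

```text
clock: 19.5
position: [486.7, -309.2, 232.2]
tool_rot: [0.0, -0.68, 0.733, -0.0]
force: [-0.1, -0.4, 0.2]
opening: -0.001
```

```bash
python3 -c "
from h import *
plan()
from station import eyes
c=eyes.capture('side');crop(c,190,210,200,150,4,'pics/s9.png')
c=eyes.capture('top');crop(c,230,180,160,120,5,'pics/t9.png');np.savez('t9.npz',**c)
print(ray(c,262.2,220.2,89),ray(c,262.4,194,148))"
```

```text
t 19.5 pos [ 486.7 -309.2  232.2] head 175.75 tilt [ 0.0004 -0.0002] F [-0.1 -0.4  0.2] op -0.1 q [-0.23  0.2  -0.21  0.   -1.16  0.15]
shift(after turn) mm [0. 0. 0.]
[608.03751332 144.99312605  89.        ] [669.79195785 139.15359384 148.        ]
```

View pics/t9.png

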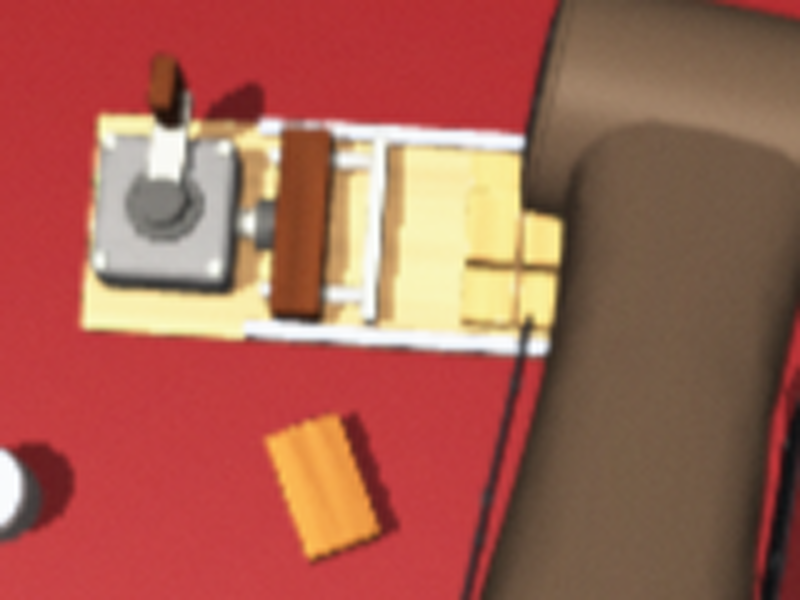

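View pics/s9.png

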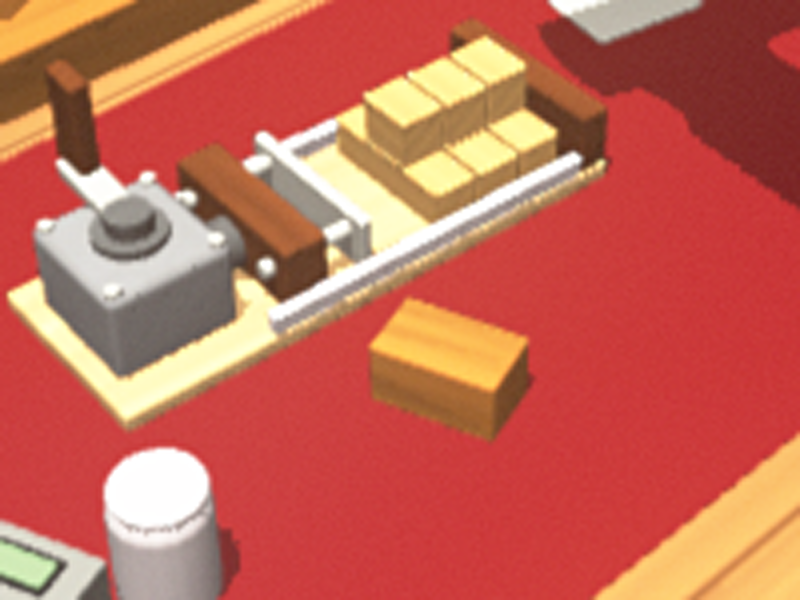

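All three layers stand side by side along the fence with small gaps. The bed is clear, and no other layer is on the bench. Next is the crank: I'll go behind (+y of) its handle with the fingers shut.

```bash
python3 - <<'E'
from h import *
plan(658.9,172.1,232,-4)
R=np.array([[-.0698,-.9976],[-.9976,.0698]])
f=lambda a:R@(55*np.array([np.cos(np.radians(a)),np.sin(np.radians(a))]))
for i in range(12):print(i,28-30*i,np.round(f(28-30*(i+1))-f(28-30*i),1))
E
```

```text
t 19.6 pos [ 489.3 -307.6  232.1] head 175.9 tilt [ 0.0011 -0.0003] F [0.2 0.3 0.3] op 0.1 q [-0.22  0.2  -0.21  0.   -1.16  0.15]
turn rz -0.0018
shift(after turn) mm [-4.904e+02 -1.358e+02  1.000e-01]
0 28 [27.2 -8.3]
1 -2 [27.7  6.4]
2 -32 [20.8 19.4]
3 -62 [ 8.3 27.2]
4 -92 [-6.4 27.7]
5 -122 [-19.4  20.8]
6 -152 [-27.2   8.3]
7 -182 [-27.7  -6.4]
8 -212 [-20.8 -19.4]
9 -242 [ -8.3 -27.2]
10 -272 [  6.4 -27.7]
11 -302 [ 19.4 -20.8]
```

>>> {"name": "play_rows", "arguments": {
  "series": [
    [0.0,-0.049,-0.0136,0,0,0,0],
    [0.0,-0.049,-0.0136,0,0,0,0],
    [0.0,-0.049,-0.0136,0,0,0,0],
    [0.0,-0.049,-0.0136,0,0,0,0],
    [0.0,-0.049,-0.0136,0,0,0,0],
    [0.0,-0.049,-0.0136,0,0,0,0],
    [0.0,-0.049,-0.0136,0,0,0,0],
    [0.0,-0.049,-0.0136,0,0,0,0],
    [0.0,-0.049,-0.0136,0,0,0,0],
    [0.0,-0.0494,-0.0136,0,0,0,0],
    [0.0,0,0,0,0,0,0],
    [0.0,0,0,0,0,0,0]
  ]
}}

```text
clock: 21.1
position: [659.4, 174.0, 230.8]
tool_rot: [-0.0, -0.683, 0.731, 0.0]
force: [-0.4, -0.3, 0.2]
opening: -0.001
```

```bash
python3 -c "
from h import *
plan(658.9,172.1,112,-4)"
```

```text
t 21.1 pos [659.4 174.  230.8] head 176.1 tilt [-0.0008 -0.0005] F [-0.4 -0.3  0.2] op -0.1 q [ 0.54  0.37  0.03 -0.   -1.23 -0.61]
turn rz 0.0017
shift(after turn) mm [  1.9   0.3 118.8]
```

>>> {"name": "play_rows", "arguments": {
  "series": [
    [0.0,0.001,0,0.04,0,0,0],
    [0.0,0,0,0.04,0,0,0],
    [0.0,0,0,0.038,0,0,0],
    [0.0,0,0,0,0,0,0],
    [0.0,0,0,0,0,0,0]
  ]
}}

```text
clock: 21.72
position: [660.5, 171.6, 115.3]
tool_rot: [0.001, -0.682, 0.731, -0.001]
force: [-0.2, 0.7, 0.2]
opening: -0.0
```

```bash
python3 -c "
from h import *
plan(658.9,172.1,112,-4)
from station import eyes
c=eyes.capture('side');crop(c,150,150,200,150,4,'pics/s10.png')"
```

```text
t 21.73 pos [660.5 171.6 115.3] head 175.99 tilt [0.0021 0.0004] F [-0.2  0.7  0.2] op -0.0 q [ 0.54  0.45 -0.12  0.   -1.   -0.61]
turn rz -0.0002
shift(after turn) mm [-0.4  1.7  3.3]
```

View pics/s10.png

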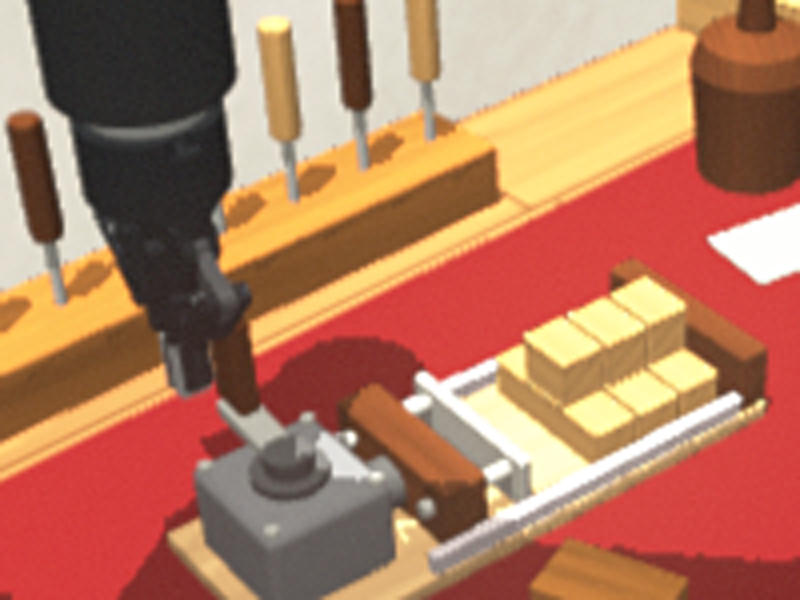

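The fingers are beside the handle, on its anticlockwise side. I'll start with a short test arc.

>>> {"name": "play_rows", "arguments": {
  "series": [
    [0.0,0.0136,-0.0042,0.002,0,0,0],
    [0.0,0.0136,-0.0042,0,0,0,0],
    [0.0,0.0139,0.0032,0,0,0,0],
    [0.0,0.0139,0.0032,0,0,0,0],
    [0.0,0.0208,0.0194,0,0,0,0],
    [0.0,0.0083,0.0272,0,0,0,0],
    [0.0,0,0,0,0,0,0]
  ]
}}

```text
clock: 22.65
position: [607.5, 89.3, 111.8]
tool_rot: [-0.0, -0.682, 0.732, 0.0]
force: [0.7, -0.2, 0.5]
opening: 0.004
```

```bash
cat >> h.py <<'E'
HUB=np.array([610.3,146.3])
def orb():
    plan(); s,p,R=st(); d=p[:2]-HUB; print("radius",np.hypot(*d).round(1),"alpha",np.degrees(np.arctan2(d[1],d[0])).round(1))
E
python3 -c "
from h import *
orb()
from station import eyes
c=eyes.capture('side');crop(c,150,150,200,150,4,'pics/s11.png')"
```

```text
t 22.65 pos [607.5  89.3 111.8] head 175.95 tilt [-0.0008 -0.0006] F [ 0.7 -0.2  0.5] op 0.3 q [ 0.46  0.36 -0.28  0.   -0.93 -0.53]
shift(after turn) mm [0. 0. 0.]
radius 57.1 alpha -92.8
```

View pics/s11.png

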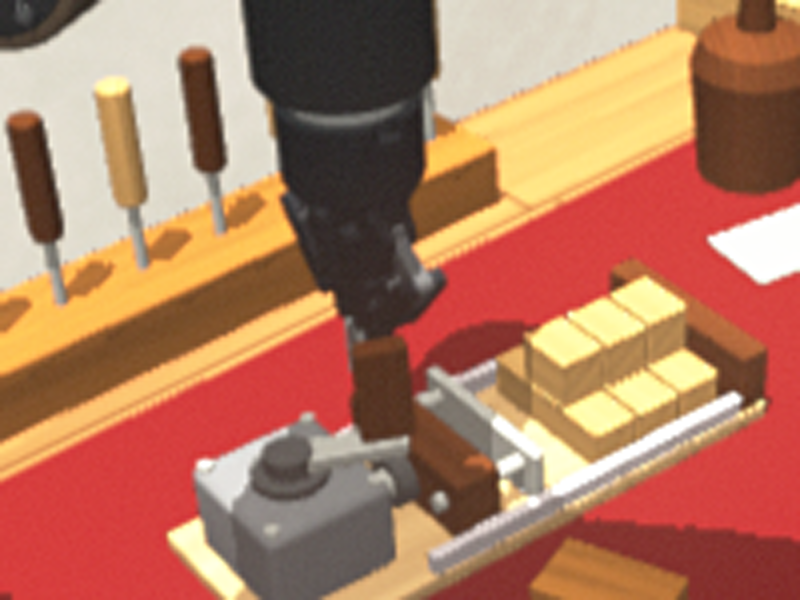

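The push works: the jaw moved toward the layers. I'll continue around one full turn.

>>> {"name": "play_rows", "arguments": {
  "series": [
    [0.0,-0.0064,0.0277,0,0,0,0],
    [0.0,-0.0194,0.0208,0,0,0,0],
    [0.0,-0.0272,0.0083,0,0,0,0],
    [0.0,-0.0277,-0.0064,0,0,0,0],
    [0.0,-0.0208,-0.0194,0,0,0,0],
    [0.0,-0.0083,-0.0272,0,0,0,0],
    [0.0,0.0064,-0.0277,0,0,0,0],
    [0.0,0.0194,-0.0208,0,0,0,0],
    [0.0,0.0272,-0.0083,0,0,0,0],
    [0.0,0.0277,0.0064,0,0,0,0],
    [0.0,0.0208,0.0194,0,0,0,0],
    [0.0,0.0083,0.0272,0,0,0,0]
  ]
}}

```text
clock: 24.2
position: [610.6, 90.2, 111.4]
tool_rot: [0.001, -0.682, 0.732, -0.001]
force: [3.8, 2.0, 0.2]
opening: -0.004
```

```bash
python3 -c "
from h import *
orb()
from station import eyes
c=eyes.capture('side');crop(c,150,150,200,150,4,'pics/s12.png')"
```

```text
t 24.2 pos [610.6  90.2 111.4] head 175.94 tilt [0.0023 0.0003] F [3.8 2.  0.2] op -0.4 q [ 0.46  0.36 -0.28  0.   -0.93 -0.53]
shift(after turn) mm [0. 0. 0.]
radius 56.1 alpha -89.6
```

View pics/s12.png

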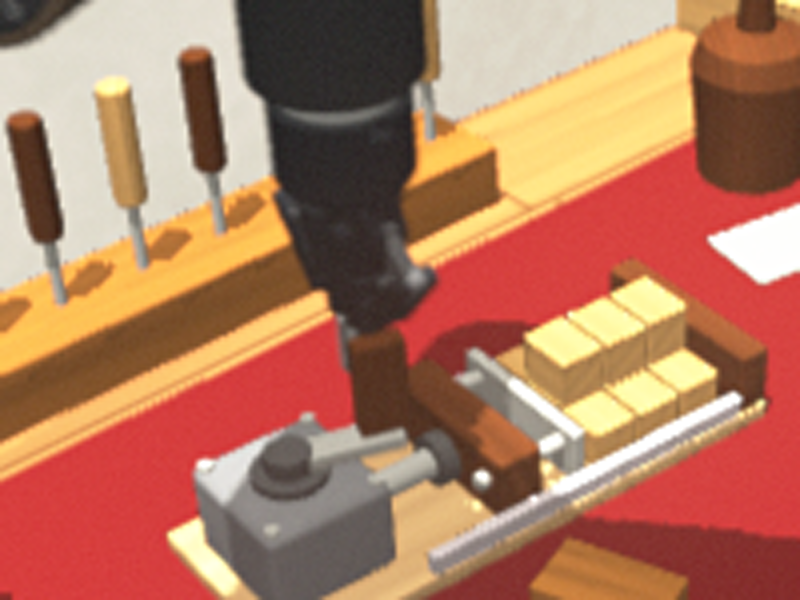

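>>> {"name": "play_rows", "arguments": {
  "series": [
    [0.0,-0.0064,0.0277,0,0,0,0],
    [0.0,-0.0194,0.0208,0,0,0,0],
    [0.0,-0.0272,0.0083,0,0,0,0],
    [0.0,-0.0277,-0.0064,0,0,0,0],
    [0.0,-0.0208,-0.0194,0,0,0,0],
    [0.0,-0.0083,-0.0272,0,0,0,0],
    [0.0,0.0064,-0.0277,0,0,0,0],
    [0.0,0.0194,-0.0208,0,0,0,0],
    [0.0,0.0272,-0.0083,0,0,0,0],
    [0.0,0.0277,0.0064,0,0,0,0],
    [0.0,0.0208,0.0194,0,0,0,0],
    [0.0,0.0083,0.0272,0,0,0,0]
  ]
}}

```text
clock: 25.75
position: [610.8, 90.4, 111.6]
tool_rot: [0.001, -0.682, 0.732, -0.001]
force: [4.6, 2.0, 0.3]
opening: 0.001
```

```bash
python3 -c "
from h import *
orb()
from station import eyes
c=eyes.capture('side');crop(c,150,150,200,150,4,'pics/s13.png')"
```

```text
t 25.75 pos [610.8  90.4 111.6] head 175.95 tilt [0.0027 0.0005] F [4.6 2.  0.3] op 0.1 q [ 0.46  0.36 -0.28  0.   -0.93 -0.53]
shift(after turn) mm [0. 0. 0.]
radius 55.9 alpha -89.5
```

View pics/s13.png

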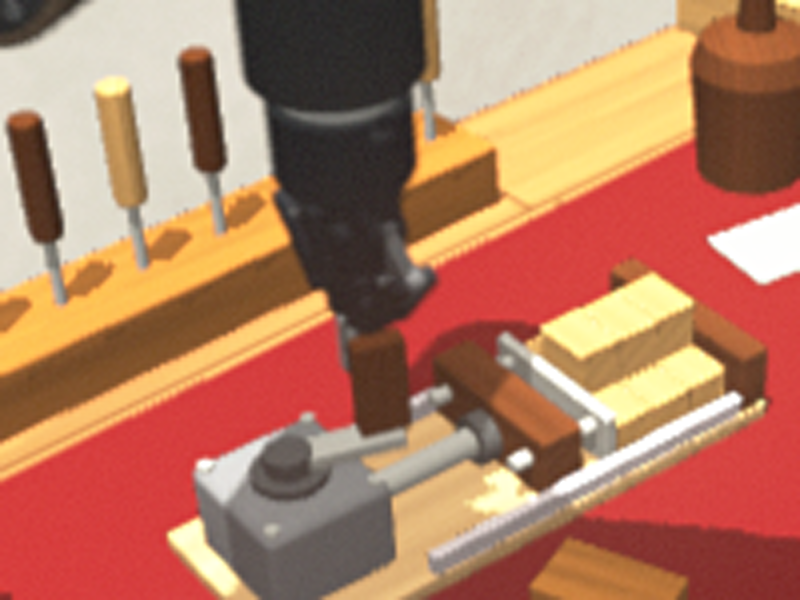

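The layers are closed up and the pins are starting to extend. I'll give it about 70° more, slowly.

>>> {"name": "play_rows", "arguments": {
  "series": [
    [0.0,-0.0032,0.0138,0,0,0,0],
    [0.0,-0.0032,0.0138,0,0,0,0],
    [0.0,-0.0097,0.0104,0,0,0,0],
    [0.0,-0.0097,0.0104,0,0,0,0],
    [0.0,-0.009,0.003,0,0,0,0],
    [0.0,0,0,0,0,0,0],
    [0.0,0,0,0,0,0,0]
  ]
}}

```text
clock: 26.68
position: [560.1, 129.6, 111.1]
tool_rot: [-0.0, -0.682, 0.731, 0.0]
force: [-0.8, -0.3, 0.4]
opening: 0.0
```

```bash
python3 -c "
from h import *
orb()"
```

```text
t 26.68 pos [560.1 129.6 111.1] head 176.01 tilt [-0.0008  0.    ] F [-0.8 -0.3  0.4] op 0.0 q [ 0.57  0.3  -0.37 -0.   -0.9  -0.64]
shift(after turn) mm [0. 0. 0.]
radius 52.9 alpha -161.6
```

>>> {"name": "play_rows", "arguments": {
  "series": [
    [0.0,0.006,0,0,0,0,0],
    [0.0,0,0,-0.04,0,0,0],
    [0.0,0,0,-0.05,0,0,0],
    [0.05,0,0,-0.05,0,0,0],
    [0.05,0.06,0,0,0,0,0],
    [0.05,0.06,0,0,0,0,0],
    [0.05,0.06,0,0,0,0,0],
    [0.05,0.06,0,0,0,0,0],
    [0.05,0.06,0,0,0,0,0],
    [0.05,0.06,0.03,0,0,0,0],
    [0.05,0.06,0.03,0,0,0,0],
    [0.05,0,0,0,0,0,0]
  ]
}}

```text
clock: 28.18
position: [472.6, -287.0, 251.3]
tool_rot: [-0.0, -0.68, 0.733, 0.0]
force: [0.1, 0.6, -0.3]
opening: 0.582
```

```bash
python3 -c "
from h import *
plan()
from station import eyes
c=eyes.capture('side');crop(c,190,210,200,150,4,'pics/s14.png');np.savez('s14.npz',**c)
c=eyes.capture('top');crop(c,230,180,160,120,5,'pics/t14.png');np.savez('t14.npz',**c)"
```

```text
t 28.18 pos [ 472.6 -287.   251.3] head 175.67 tilt [-0.0006  0.0001] F [ 0.1  0.6 -0.3] op 49.7 q [-0.19  0.15 -0.23  0.   -1.2   0.12]
shift(after turn) mm [0. 0. 0.]
```

View pics/t14.png

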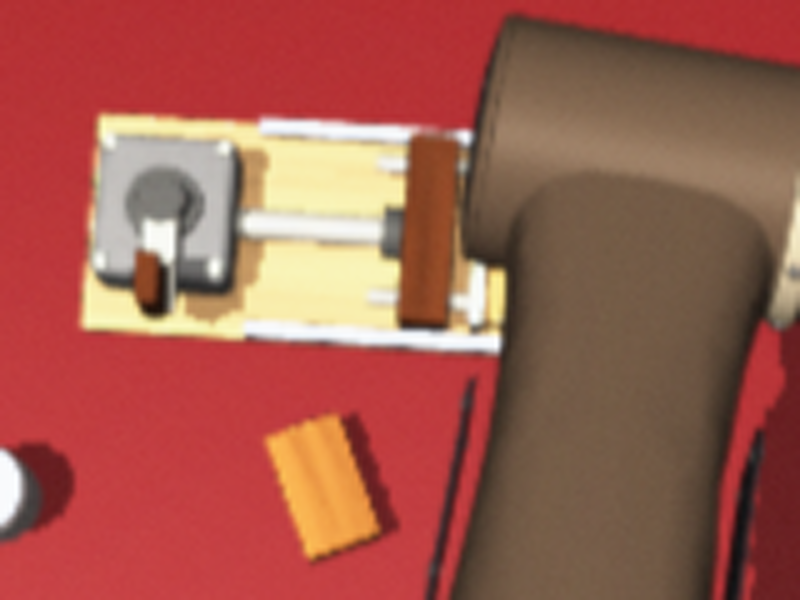

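View pics/s14.png

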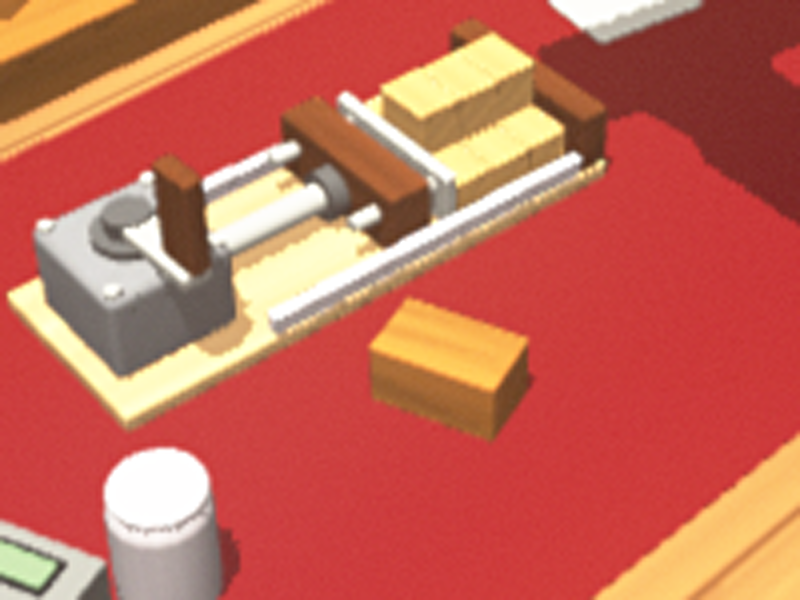

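Both views show the pad against the three closed-up layers. The pins stick out about 6.4 px, which is roughly 18 mm or a pad travel of about 12 mm. The crank arm points to -x. Next is the stylus.

```bash
python3 - <<'E'
from h import *
c=np.load("top0.npz")
g=lambda u,v,z:ray(c,400+(u-2)/5,180+(v-2)/5,z)[:2].round(1)
q=[g(*p,70) for p in((165,375),(298,327),(345,455),(212,505))]
print(q,np.mean(q,0)); 
for i in range(4):
    d=q[(i+1)%4]-q[i];print(np.hypot(*d).round(1),np.degrees(np.arctan2(d[1],d[0])).round(1))
print("top",g(283,402,126))
P=cloud(c);hsv=cv2.cvtColor(c["frame"],cv2.COLOR_RGB2HSV);H,S,V=[hsv[...,i].astype(int) for i in range(3)];X,Y,Z=[P[...,i] for i in range(3)]
box=(X>440)&(X<540)&(Y<-340)&(Y>-440)
fl=box&(H>22)&(H<36)&(S>120)&(V>150);print("flange",*rect(c,fl,76))
top=box&(Z>119)&(Z<135)&(V<150);print("htop",*rect(c,top,126))
crop(c,435,245,35,35,16,"pics/st.png")
c=np.load("side0.npz");print(pix(c,[486,-391,70]),pix(c,[486,-391,126]));crop(c,380,160,70,80,8,"pics/ss.png")
E
```

```text
[array([ 509.2, -341.8]), array([ 536.7, -419.2]), array([ 462.6, -442.9]), array([ 434.4, -366. ])] [ 485.725 -392.475]
82.1 -70.4
77.8 -162.3
81.9 110.1
78.6 17.9
top [ 485.7 -395.6]
flange 31 [ 480.5 -387.6] [ 482.8 -387.2] [34.4 19.3] 31.8
htop 62 [ 485.6 -391.7] [ 485.5 -391.7] [20.9 22.9] 18.1
[415.65012156 200.37040492] [418.53469198 182.05868993]
```

View pics/st.png

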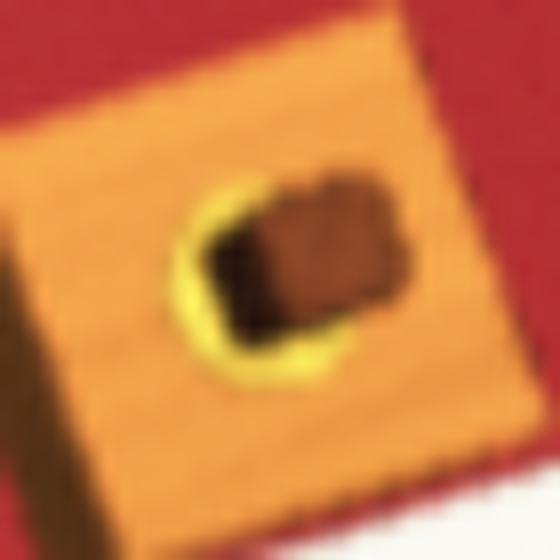

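View pics/ss.png

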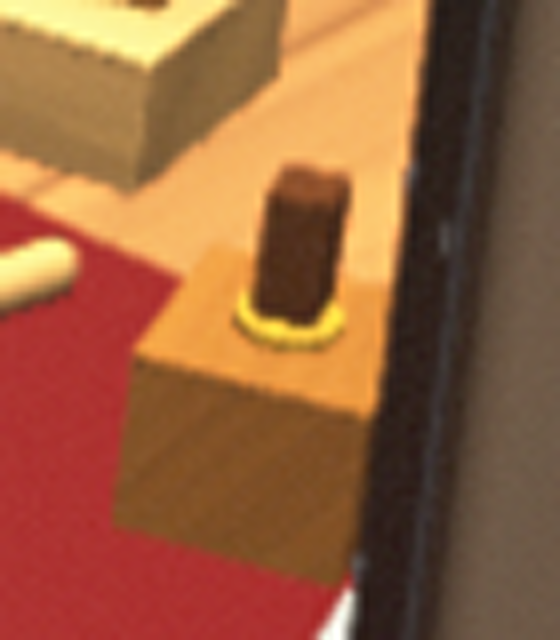

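```bash
python3 -c "
from h import *
plan(485.6,-392,180,18)"
```

```text
t 28.27 pos [ 474.6 -284.6  251.3] head 175.84 tilt [-0.      0.0002] F [0.7 1.  0.1] op 49.8 q [-0.19  0.15 -0.23 -0.   -1.2   0.11]
turn rz -0.3868
shift(after turn) mm [105.6  22.7  71.3]
```

>>> {"name": "play_rows", "arguments": {
  "series": [
    [0.05,0,0,0,0,0,-0.13],
    [0.05,0,0,0,0,0,-0.13],
    [0.05,0,0,0,0,0,-0.127],
    [0.05,0.035,0.0076,0,0,0,0],
    [0.05,0.035,0.0076,0,0,0,0],
    [0.05,0.0355,0.0076,0,0,0,0],
    [0.05,0,0,0.035,0,0,0],
    [0.05,0,0,0.035,0,0,0],
    [0.05,0,0,0,0,0,0],
    [0.05,0,0,0,0,0,0]
  ]
}}

```text
clock: 29.52
position: [487.8, -390.8, 182.8]
tool_rot: [0.0, 0.81, -0.586, 0.001]
force: [1.1, 0.5, 0.3]
opening: 0.585
```

```bash
python3 -c "
from h import *
plan(485.6,-392,84,18)"
```

```text
t 29.52 pos [ 487.8 -390.8  182.8] head -161.75 tilt [ 0.001  -0.0011] F [1.1 0.5 0.3] op 50.0 q [-0.36  0.31 -0.17  0.   -1.09  0.68]
turn rz 0.0044
shift(after turn) mm [ 0.5  2.4 98.8]
```

>>> {"name": "play_rows", "arguments": {
  "series": [
    [0.05,0.0005,0.0018,0.02,0,0,0.004],
    [0.05,0,0,0,0,0,0],
    [0.05,0,0,0.03,0,0,0],
    [0.05,0,0,0.03,0,0,0],
    [0.05,0,0,0.017,0,0,0],
    [0.05,0,0,0,0,0,0],
    [0.05,0,0,0,0,0,0]
  ]
}}

```text
clock: 30.4
position: [486.0, -392.5, 85.9]
tool_rot: [-0.0, 0.809, -0.588, 0.001]
force: [0.9, -0.1, -0.5]
opening: 0.584
```

```bash
python3 -c "
from h import *
plan(485.6,-392,84,18)
from station import eyes
c=eyes.capture('side');crop(c,350,110,120,120,5,'pics/s15.png')"
```

```text
t 30.4 pos [ 486.  -392.5   85.9] head -162.04 tilt [ 0.0017 -0.0011] F [ 0.9 -0.1 -0.5] op 49.8 q [-0.37  0.4  -0.28  0.   -0.88  0.68]
turn rz -0.0007
shift(after turn) mm [-0.6  0.2  1.9]
```

View pics/s15.png

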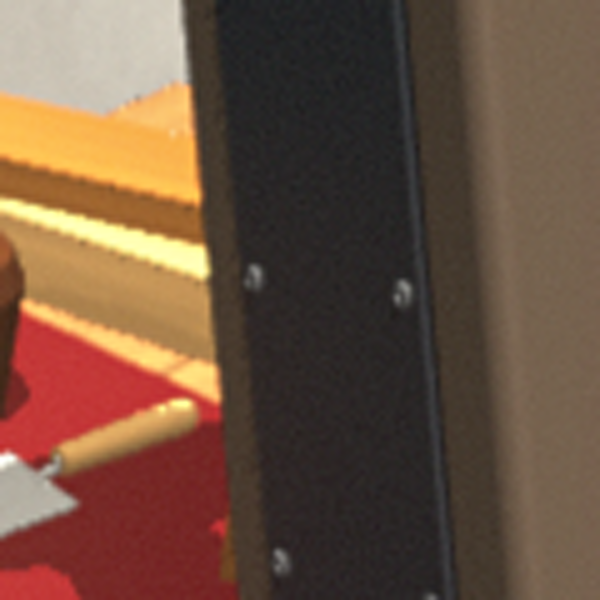

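The side view is blocked by the arm. I'll close, then check the opening, which should read about 24 mm.

>>> {"name": "play_rows", "arguments": {
  "series": [
    [0.015,0,0,0,0,0,0],
    [0.015,0,0,0,0,0,0],
    [0.015,0,0,0,0,0,0],
    [0.015,0,0,0,0,0,0],
    [0.015,0,0,0,0,0,0],
    [0.015,0,0,0,0,0,0]
  ]
}}

```text
clock: 31.2
position: [485.5, -392.3, 85.4]
tool_rot: [-0.0, 0.809, -0.588, 0.001]
force: [0.4, 1.0, 6.3]
opening: 0.274
```

```bash
python3 -c "
from h import *
plan(485.6,-392,84,18)"
```

```text
t 31.2 pos [ 485.5 -392.3   85.4] head -162.05 tilt [ 0.0012 -0.0008] F [0.4 1.  6.3] op 23.4 q [-0.37  0.4  -0.29  0.   -0.88  0.68]
turn rz -0.0008
shift(after turn) mm [-0.2 -0.1  1.4]
```

Opening 23.4 mm, so the handle is held. I'll lift it straight out of the stand and measure the button.

>>> {"name": "play_rows", "arguments": {
  "series": [
    [0.015,0,0,-0.02,0,0,0],
    [0.015,0,0,-0.03,0,0,0],
    [0.015,0,0,-0.03,0,0,0],
    [0.015,0,0,-0.03,0,0,0],
    [0.015,0,0,0,0,0,0],
    [0.015,0,0,0,0,0,0]
  ]
}}

```text
clock: 31.95
position: [484.5, -391.6, 193.6]
tool_rot: [-0.0, 0.809, -0.588, -0.001]
force: [0.1, 0.3, -1.2]
opening: 0.275
```

```bash
python3 - <<'E'
from h import *
c=np.load("top0.npz")
crop(c,172,250,50,50,14,"pics/tm.png")
P=cloud(c);hsv=cv2.cvtColor(c["frame"],cv2.COLOR_RGB2HSV);H,S,V=[hsv[...,i].astype(int) for i in range(3)];X,Y,Z=[P[...,i] for i in range(3)]
box=(np.mgrid[:480,:640][1]>178)&(np.mgrid[:480,:640][1]<200)&(np.mgrid[:480,:640][0]>262)&(np.mgrid[:480,:640][0]<282)
m=box&(V>235)&(S<25);print("button",*rect(c,m,38))
m=box&(V<150)&(S<80);print("dark",*rect(c,m,50))
big=(X>410)&(X<540)&(Y>280)&(Y<400)
g=big&(Z>42)&(Z<60)&(V>165)&(S<60);print("topface",*rect(c,cv2.morphologyEx(g.astype(np.uint8),cv2.MORPH_CLOSE,np.ones((3,3))),50))
plan()
E
```

```text
button 36 [465.2 354.5] [464.9 354.9] [17.7 14.6] 89.7
dark 34 [469.8 358.9] [469.8 347.4] [26.4 44.9] 24.7
topface 891 [471.2 339.5] [471.3 340.4] [88.6 88.5] 21.8
t 31.95 pos [ 484.5 -391.6  193.6] head -162.08 tilt [-0.0007  0.0009] F [ 0.1  0.3 -1.2] op 23.5 q [-0.37  0.3  -0.16 -0.   -1.11  0.68]
shift(after turn) mm [0. 0. 0.]
```

View pics/tm.png

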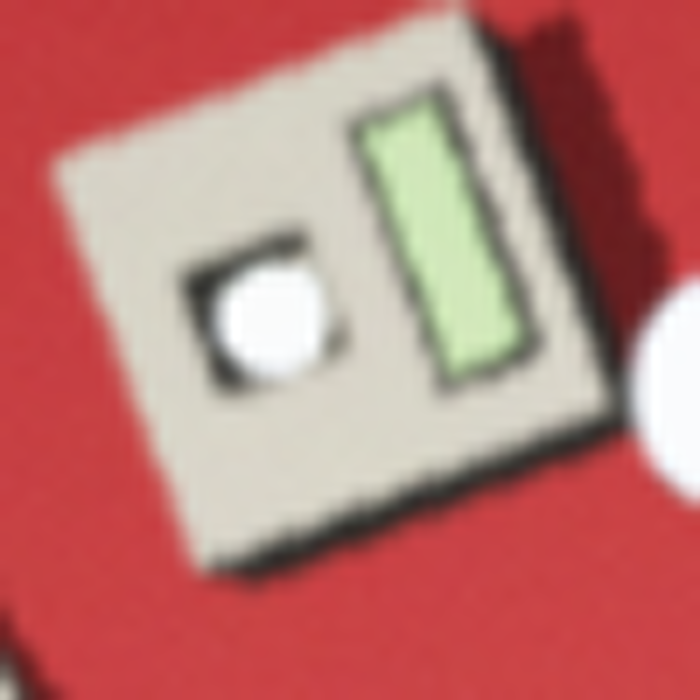

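```bash
python3 -c "
from h import *
plan(465.4,354.5,190,18)"
```

```text
t 31.95 pos [ 484.5 -391.6  193.6] head -162.08 tilt [-0.0007  0.0009] F [ 0.1  0.3 -1.2] op 23.5 q [-0.37  0.3  -0.16 -0.   -1.11  0.68]
turn rz -0.0015
shift(after turn) mm [-715.5 -212.3    3.6]
```

>>> {"name": "play_rows", "arguments": {
  "series": [
    [0.015,-0.0477,-0.01415,0,0,0,0],
    [0.015,-0.0477,-0.01415,0,0,0,0],
    [0.015,-0.0477,-0.01415,0,0,0,0],
    [0.015,-0.0477,-0.01415,0,0,0,0],
    [0.015,-0.0477,-0.01415,0,0,0,0],
    [0.015,-0.0477,-0.01415,0,0,0,0],
    [0.015,-0.0477,-0.01415,0,0,0,0],
    [0.015,-0.0477,-0.01415,0,0,0,0],
    [0.015,-0.0477,-0.01415,0,0,0,0],
    [0.015,-0.0477,-0.01415,0,0,0,0],
    [0.015,-0.0477,-0.01415,0,0,0,0],
    [0.015,-0.0477,-0.01415,0,0,0,0]
  ]
}}

```text
clock: 33.45
position: [469.4, 206.1, 193.2]
tool_rot: [0.001, 0.809, -0.588, -0.0]
force: [0.7, -0.9, -1.0]
opening: 0.273
```

>>> {"name": "play_rows", "arguments": {
  "series": [
    [0.015,-0.0477,-0.01415,0,0,0,0],
    [0.015,-0.0477,-0.01415,0,0,0,0],
    [0.015,-0.0477,-0.01415,0,0,0,0],
    [0.015,0,0,0,0,0,0],
    [0.015,0,0,0,0,0,0],
    [0.015,0,0,0,0,0,0]
  ]
}}

```text
clock: 34.2
position: [466.5, 353.0, 193.9]
tool_rot: [0.001, 0.808, -0.589, -0.0]
force: [0.3, 0.1, -0.6]
opening: 0.272
```

```bash
python3 -c "
from h import *
plan(465.4,354.5,130,18)
from station import eyes
c=eyes.capture('side');crop(c,100,230,200,150,4,'pics/s16.png')"
```

```text
t 34.2 pos [466.5 353.  193.9] head -162.11 tilt [-0.0007 -0.0008] F [ 0.3  0.1 -0.6] op 23.3 q [ 0.98  0.24 -0.24 -0.   -1.09 -0.67]
turn rz -0.002
shift(after turn) mm [-1.8  0.6 63.9]
```

View pics/s16.png

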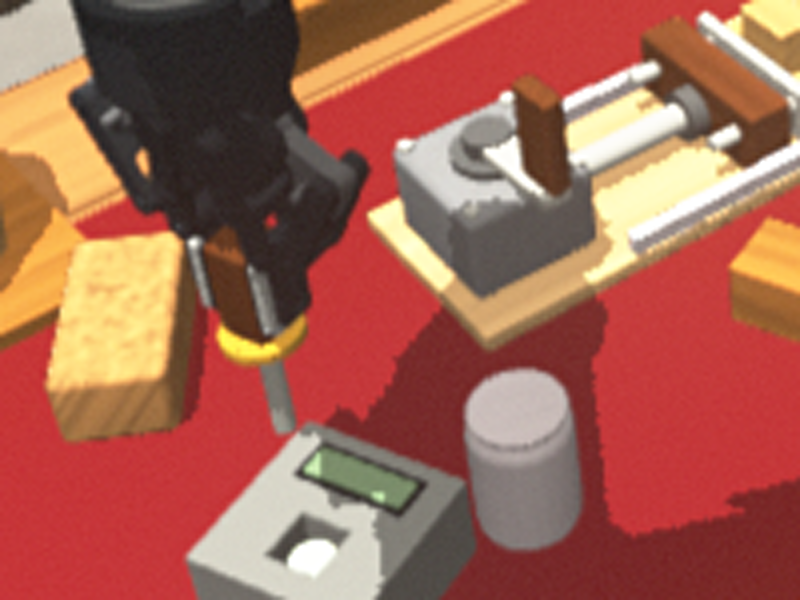

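The stylus is held with its rod above the timer. I'll check the tip's pixel against the projection while lowering it to just above the recess.

>>> {"name": "play_rows", "arguments": {
  "series": [
    [0.015,-0.0015,0.0006,0.02,0,0,0],
    [0.015,0,0,0.02,0,0,0],
    [0.015,0,0,0.018,0,0,0],
    [0.015,0,0,0,0,0,0],
    [0.015,0,0,0,0,0,0]
  ]
}}

```text
clock: 34.88
position: [466.1, 355.3, 137.3]
tool_rot: [-0.001, 0.809, -0.588, 0.0]
force: [0.6, 0.3, -1.4]
opening: 0.275
```

```bash
python3 -c "
from h import *
plan(465.4,354.5,110,18)
s,p,R=st()
from station import eyes
c=eyes.capture('side');crop(c,120,290,110,110,7,'pics/s17.png')
q=pix(c,p+R[:,2]*70.4);print('tip pix',q,'crop',(q-[120,290])*7+3.5)
q=pix(c,[465.4,354.5,38]);print('btn crop',(q-[120,290])*7+3.5)"
```

```text
t 34.88 pos [466.1 355.3 137.3] head -162.09 tilt [0.0009 0.0008] F [ 0.6  0.3 -1.4] op 23.5 q [ 0.98  0.29 -0.32  0.   -0.96 -0.67]
turn rz -0.0015
shift(after turn) mm [ 0.5  0.9 27.3]
tip pix [175.35579458 358.19166539] crop [390.99056204 480.84165774]
btn crop [412.81045371 553.88579774]
```

View pics/s17.png

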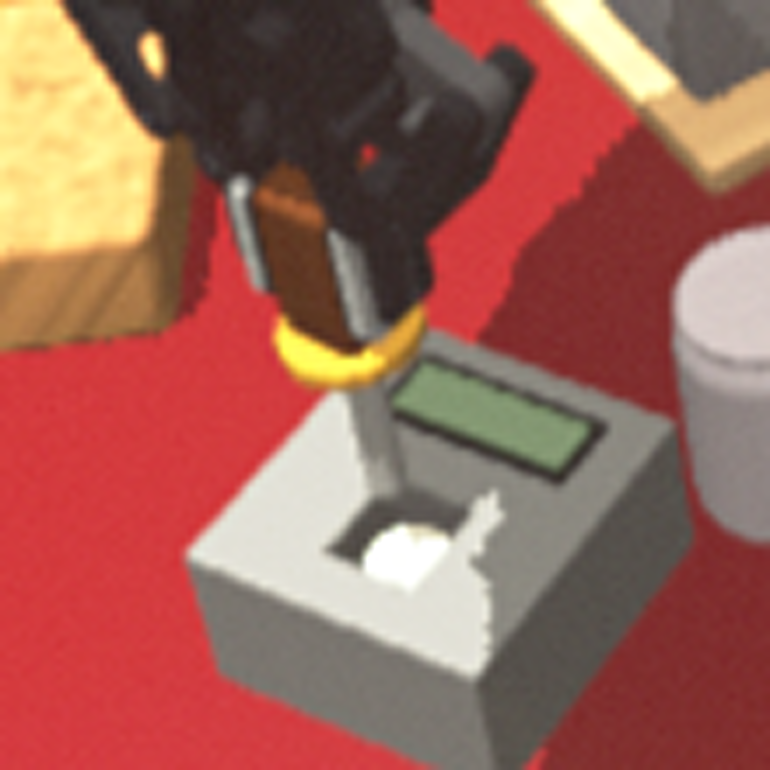

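The tip is at (385,490) in the crop and the button at (412,557), both within about a pixel of the predictions. I'll go in and press in small steps.

>>> {"name": "play_rows", "arguments": {
  "series": [
    [0.015,0,0.0005,0.014,0,0,0],
    [0.015,0,0,0.012,0,0,0],
    [0.015,0,0,0,0,0,0],
    [0.015,0,0,0,0,0,0]
  ]
}}

```text
clock: 35.42
position: [465.1, 355.2, 110.2]
tool_rot: [0.0, 0.809, -0.588, 0.0]
force: [0.0, -0.1, -0.2]
opening: 0.27
```

>>> {"name": "play_rows", "arguments": {
  "series": [
    [0.015,0,0,0.003,0,0,0],
    [0.015,0,0,0.003,0,0,0],
    [0.015,0,0,0,0,0,0],
    [0.015,0,0,0,0,0,0]
  ]
}}

```text
clock: 35.92
position: [465.4, 355.5, 104.7]
tool_rot: [-0.0, 0.809, -0.588, 0.0]
force: [0.3, -0.1, 2.1]
opening: 0.27
```

>>> {"name": "play_rows", "arguments": {
  "series": [
    [0.015,0,0,0.002,0,0,0],
    [0.015,0,0,0,0,0,0],
    [0.015,0,0,0,0,0,0]
  ]
}}

```text
clock: 36.3
position: [465.4, 355.4, 102.6]
tool_rot: [-0.0, 0.809, -0.588, 0.0]
force: [0.0, 0.4, 4.1]
opening: 0.274
```

>>> {"name": "play_rows", "arguments": {
  "series": [
    [0.015,0,0,0.0015,0,0,0],
    [0.015,0,0,0,0,0,0],
    [0.015,0,0,0,0,0,0]
  ]
}}

```text
clock: 36.67
position: [465.5, 355.5, 102.1]
tool_rot: [-0.001, 0.809, -0.588, 0.0]
force: [-2.8, -0.8, 12.6]
opening: 0.269
```

>>> {"name": "play_rows", "arguments": {
  "series": [
    [0.015,0,0,0.0015,0,0,0],
    [0.015,0,0,0,0,0,0],
    [0.015,0,0,0,0,0,0]
  ]
}}

```text
clock: 37.05
position: [465.6, 355.6, 101.9]
tool_rot: [-0.001, 0.809, -0.588, 0.0]
force: [-5.6, -3.0, 21.9]
opening: 0.273
```

The force rose steeply to 22 N with no further travel, so the button is at its stop. I'll check the display, then withdraw.

```bash
python3 -c "
from h import *
from station import eyes
c=eyes.capture('side');crop(c,120,290,110,110,7,'pics/s18.png')"
```

```text
(no output)
```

View pics/s18.png

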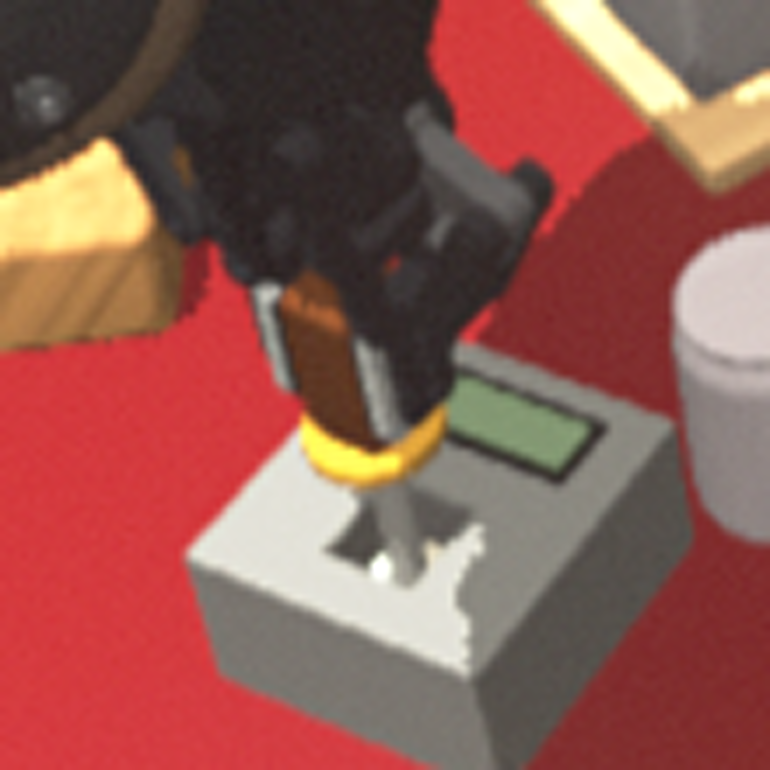

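>>> {"name": "play_rows", "arguments": {
  "series": [
    [0.015,0,0,-0.005,0,0,0],
    [0.015,0,0,-0.03,0,0,0],
    [0.015,0,0,-0.03,0,0,0],
    [0.015,0,0,-0.028,0,0,0],
    [0.015,0,0,0,0,0,0],
    [0.015,0,0,0,0,0,0]
  ]
}}

```text
clock: 37.85
position: [464.4, 354.5, 191.1]
tool_rot: [0.001, 0.809, -0.588, -0.0]
force: [-0.4, -0.3, -0.4]
opening: 0.273
```

```bash
python3 -c "
from h import *
plan(485.5,-392.3,195,17.95)
from station import eyes
c=eyes.capture('side');crop(c,110,230,130,130,6,'pics/s19.png')"
```

```text
t 37.85 pos [464.4 354.5 191.1] head -162.09 tilt [-0.0017 -0.0013] F [-0.4 -0.3 -0.4] op 23.3 q [ 0.99  0.24 -0.25 -0.   -1.08 -0.67]
turn rz -0.0008
shift(after turn) mm [717.  210.1  -3.9]
```

View pics/s19.png

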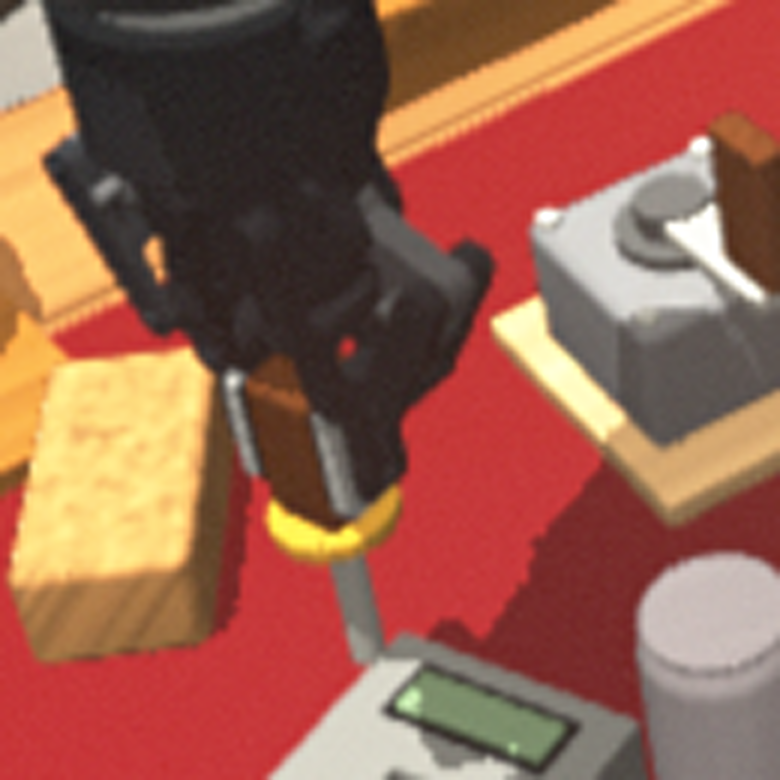

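The rod was seated in the recess on the button, and the stylus is still straight in the grip. I'll carry it back.

>>> {"name": "play_rows", "arguments": {
  "series": [
    [0.015,0.0478,0.014,0,0,0,0],
    [0.015,0.0478,0.014,0,0,0,0],
    [0.015,0.0478,0.014,0,0,0,0],
    [0.015,0.0478,0.014,0,0,0,0],
    [0.015,0.0478,0.014,0,0,0,0],
    [0.015,0.0478,0.014,0,0,0,0],
    [0.015,0.0478,0.014,0,0,0,0],
    [0.015,0.0478,0.014,0,0,0,0],
    [0.015,0.0478,0.014,0,0,0,0],
    [0.015,0.0478,0.014,0,0,0,0],
    [0.015,0.0478,0.014,0,0,0,0],
    [0.015,0.0478,0.014,0,0,0,0]
  ]
}}

```text
clock: 39.4
position: [481.1, -243.8, 191.1]
tool_rot: [0.0, 0.809, -0.588, -0.001]
force: [1.5, 0.8, -0.8]
opening: 0.274
```

>>> {"name": "play_rows", "arguments": {
  "series": [
    [0.015,0.0478,0.014,0,0,0,0],
    [0.015,0.0478,0.014,0,0,0,0],
    [0.015,0.0478,0.014,0,0,0,0],
    [0.015,0,0,0,0,0,0],
    [0.015,0,0,0,0,0,0],
    [0.015,0,0,0,0,0,0]
  ]
}}

```text
clock: 40.15
position: [486.0, -390.7, 192.0]
tool_rot: [0.0, 0.809, -0.588, -0.0]
force: [0.0, -0.4, -0.6]
opening: 0.271
```

```bash
python3 -c "
from h import *
plan(485.5,-392.3,145,17.95)"
```

```text
t 40.15 pos [ 486.  -390.7  192. ] head -162.02 tilt [-0.0007  0.0005] F [ 0.  -0.4 -0.6] op 23.1 q [-0.36  0.3  -0.16 -0.   -1.11  0.68]
turn rz 0.0006
shift(after turn) mm [ 1.4  1.  47. ]
```

>>> {"name": "play_rows", "arguments": {
  "series": [
    [0.015,0.0014,0.001,0.015,0,0,0],
    [0.015,0,0,0.015,0,0,0],
    [0.015,0,0,0.013,0,0,0],
    [0.015,0,0,0,0,0,0],
    [0.015,0,0,0,0,0,0]
  ]
}}

```text
clock: 40.78
position: [485.8, -393.4, 149.5]
tool_rot: [0.0, 0.809, -0.588, 0.0]
force: [-0.0, 0.4, -0.7]
opening: 0.27
```

```bash
python3 -c "
from h import *
plan(485.5,-392.3,85.4,17.95)
from station import eyes
c=eyes.capture('top');crop(c,410,220,80,80,8,'pics/t20.png')"
```

```text
t 40.77 pos [ 485.8 -393.4  149.5] head -162.06 tilt [ 0.0001 -0.0003] F [-0.   0.4 -0.7] op 23.1 q [-0.37  0.34 -0.21  0.   -1.02  0.68]
turn rz -0.0001
shift(after turn) mm [-1.2 -0.1 64.1]
```

View pics/t20.png

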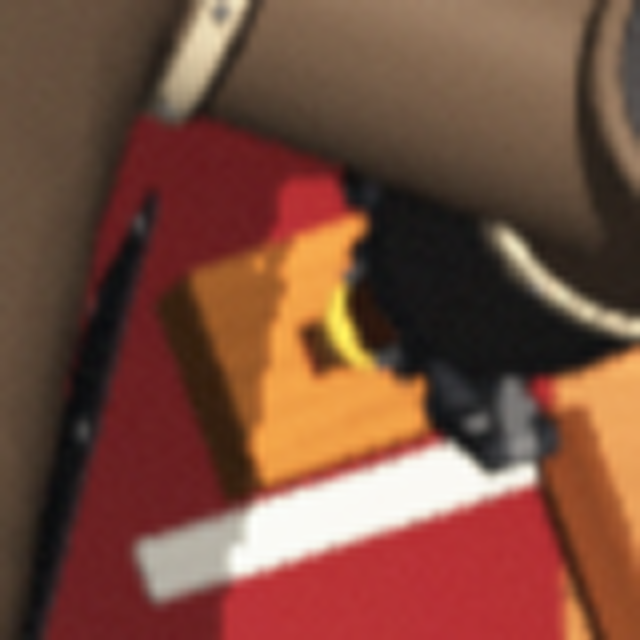

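The hole is visible at (320,340) in the crop, with the stylus above it and the parallax as expected. I'll lower it in steps.

>>> {"name": "play_rows", "arguments": {
  "series": [
    [0.015,-0.001,0,0.004,0,0,0],
    [0.015,0,0,0.008,0,0,0],
    [0.015,0,0,0.008,0,0,0],
    [0.015,0,0,0,0,0,0],
    [0.015,0,0,0,0,0,0]
  ]
}}

```text
clock: 41.45
position: [485.3, -392.4, 129.3]
tool_rot: [0.0, 0.809, -0.588, -0.0]
force: [0.7, -0.1, -0.9]
opening: 0.274
```

```bash
python3 -c "
from h import *
plan(485.5,-392.3,85.4,17.95)"
```

```text
t 41.45 pos [ 485.3 -392.4  129.3] head -162.06 tilt [-0.0002 -0.0001] F [ 0.7 -0.1 -0.9] op 23.4 q [-0.37  0.36 -0.24  0.   -0.98  0.68]
turn rz -0.0002
shift(after turn) mm [-0.  -0.2 43.9]
```

The tip is at about z 59, inside the hole, with no contact force. Continuing down.

>>> {"name": "play_rows", "arguments": {
  "series": [
    [0.015,0,0,0.012,0,0,0],
    [0.015,0,0,0.014,0,0,0],
    [0.015,0,0,0.012,0,0,0],
    [0.015,0,0,0.004,0,0,0],
    [0.015,0,0,0,0,0,0],
    [0.015,0,0,0,0,0,0]
  ]
}}

```text
clock: 42.2
position: [485.6, -392.5, 87.8]
tool_rot: [-0.0, 0.809, -0.588, 0.0]
force: [0.4, -0.4, -0.5]
opening: 0.272
```

```bash
python3 -c "
from h import *
plan(485.5,-392.3,85.4,17.95)"
```

```text
t 42.2 pos [ 485.6 -392.5   87.8] head -162.06 tilt [ 0.0006 -0.0004] F [ 0.4 -0.4 -0.5] op 23.2 q [-0.37  0.4  -0.28  0.   -0.89  0.68]
turn rz -0.0001
shift(after turn) mm [-0.2  0.   2.4]
```

>>> {"name": "play_rows", "arguments": {
  "series": [
    [0.015,0,0,0.0015,0,0,0],
    [0.015,0,0,0.001,0,0,0],
    [0.015,0,0,0,0,0,0],
    [0.015,0,0,0,0,0,0]
  ]
}}

```text
clock: 42.7
position: [485.5, -392.4, 85.4]
tool_rot: [-0.0, 0.809, -0.588, 0.0]
force: [-0.9, 1.6, 4.7]
opening: 0.273
```

```bash
python3 -c "
from h import *
plan(485.5,-392.3,85.4,17.95)"
```

```text
t 42.7 pos [ 485.5 -392.4   85.4] head -162.05 tilt [ 0.0005 -0.0003] F [-0.9  1.6  4.7] op 23.3 q [-0.37  0.4  -0.28  0.   -0.88  0.68]
turn rz -0.0001
shift(after turn) mm [-0.1 -0.  -0. ]
```

The flange is seated: 4.7 N, at the same pose as the pickup. I'll open, rise and clear the view.

>>> {"name": "play_rows", "arguments": {
  "series": [
    [0.05,0,0,0,0,0,0],
    [0.05,0,0,0,0,0,0],
    [0.05,0,0,0,0,0,0],
    [0.05,0,0,-0.02,0,0,0],
    [0.05,0,0,-0.04,0,0,0],
    [0.05,0,0,-0.05,0,0,0],
    [0.05,0,0,-0.05,0,0,0],
    [0.05,0.06,0,0,0,0,0],
    [0.05,0.06,0.03,0,0,0,0],
    [0.05,0.06,0.03,0,0,0,0],
    [0.05,0.06,0.03,0,0,0,0],
    [0.05,0,0,0,0,0,0]
  ]
}}

```text
clock: 44.2
position: [473.2, -638.5, 241.4]
tool_rot: [-0.0, 0.807, -0.59, -0.002]
force: [-0.5, 0.7, 0.9]
opening: 0.586
```

```bash
python3 -c "
from h import *
plan()
from station import eyes
c=eyes.capture('side');cv2.imwrite('pics/s21.png',c['frame'][:,:,::-1])
c=eyes.capture('top');cv2.imwrite('pics/t21.png',c['frame'][:,:,::-1]);crop(c,230,180,160,120,5,'pics/t21c.png')"
```

```text
t 44.2 pos [ 473.2 -638.5  241.4] head -162.33 tilt [-0.0029  0.0021] F [-0.5  0.7  0.9] op 50.0 q [-0.69  0.56  0.35  0.   -1.37  1.  ]
shift(after turn) mm [0. 0. 0.]
```

View pics/s21.png

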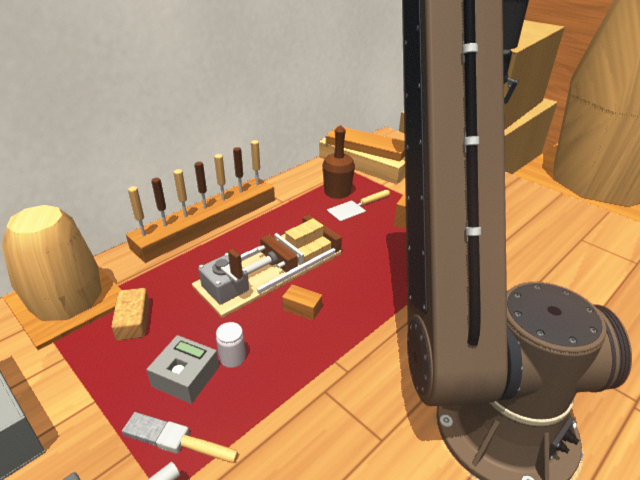

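View pics/t21.png

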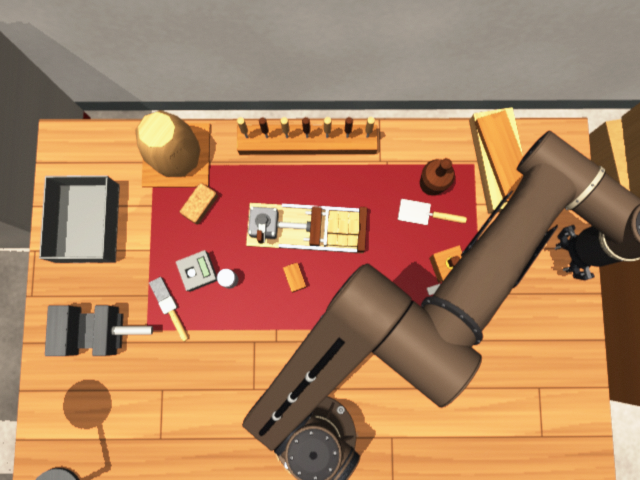

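View pics/t21c.png

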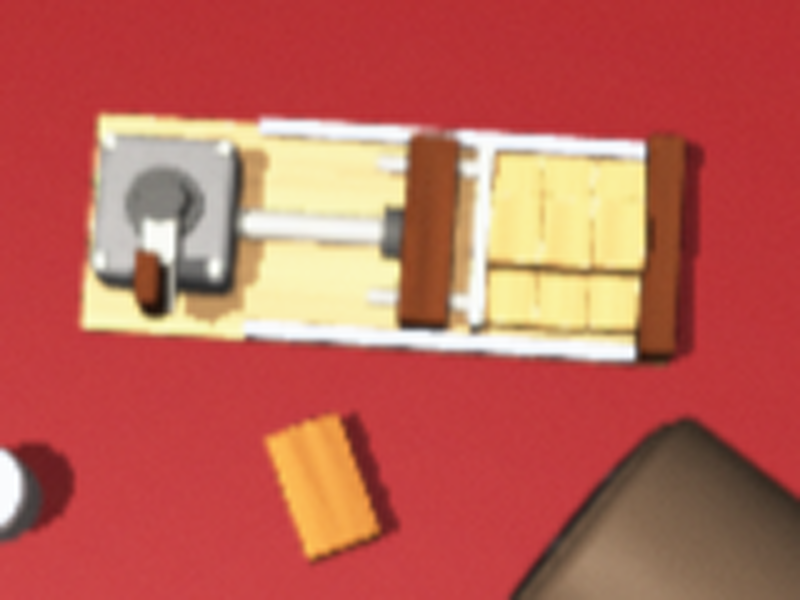

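The press is clamped and the layers are tight. The stylus is partly hidden, so I'll move the arm back toward its start to check it.

>>> {"name": "play_rows", "arguments": {
  "series": [
    [0.05,0,0.055,0,0,0,0],
    [0.05,0,0.055,0,0,0,0],
    [0.05,0,0.055,0,0,0,0],
    [0.05,0,0.055,0,0,0,0],
    [0.05,0,0,0,0,0,0],
    [0.05,0,0,0,0,0,0],
    [0.05,0,0,0,0,0,0]
  ]
}}

```text
clock: 45.18
position: [267.9, -701.7, 245.2]
tool_rot: [0.0, 0.809, -0.587, 0.0]
force: [0.3, 0.1, 0.3]
opening: 0.584
```

```bash
python3 -c "
from h import *
plan()
from station import eyes
c=eyes.capture('top');crop(c,400,200,100,100,7,'pics/t22.png')
P=cloud(c);X,Y,Z=[P[...,i] for i in range(3)]
m=(Z>108)&(Z<150)&(Y>-440)&(Y<-320)&(X>430)&(X<560);print('stylus',*rect(c,m,126))
s=eyes.capture('side');print('top of handle z',np.nanmax(Z[m]))
def pins():
    pass
"
```

```text
t 45.17 pos [ 267.9 -701.7  245.2] head -161.96 tilt [ 0.0004 -0.0003] F [0.3 0.1 0.3] op 49.9 q [-0.95  0.48  0.23 -0.   -1.32  1.26]
shift(after turn) mm [0. 0. 0.]
stylus 85 [ 485.7 -391.5] [ 485.2 -391.2] [24.6 27.6] 24.5
top of handle z 134.41276972948367
```

View pics/t22.png

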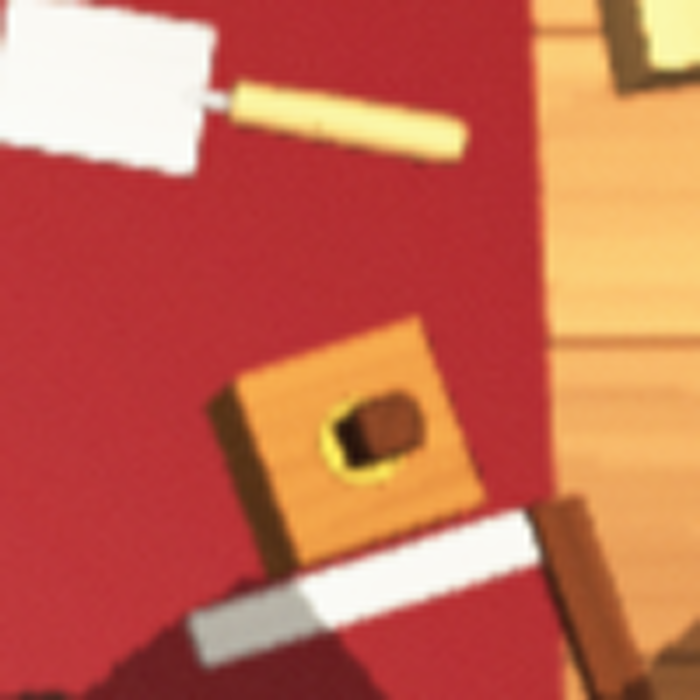

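The stylus is upright in its stand exactly as at the start, and the try square is undisturbed. I'm handing in.

```bash
python3 -c "
from station import sign_off
print(sign_off())"
```

```text
the job is handed in; nothing more can be done
None
```

The job is done and handed in at 45 s on the robot's clock. The sign-off reports no verdict.

- **Layers:** Three layers were on the bench. All three now stand foot down, side by side along the fence, with no gaps between them.
- **Clamp:** I turned the crank clockwise about 2.5 turns by pushing its handle. In the top view the pins stick out of the jaw about 18 mm, which puts the pad at roughly 12 mm of its 24 mm travel. That is an estimate from the image, inside the 6 to 18 mm band.
- **Timer:** I pushed the button with the stylus until it stopped moving and the force rose to 22 N. The display looked no different, so the start is judged by travel and force only.
- **Stylus:** It went back to its pickup pose, with the flange seated on the stand. Its measured position after release is within about 0.5 mm of where it started.
- **Other things:** In the last pictures the other items sit where they were at the start. I compared these by eye, not by measurement.

No check failed or disagreed.

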